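# Complete the carton layer and carry the tray by its bail

### The arm

A 6-joint arm with a two-finger parallel gripper is mounted at the origin on a cart in front of the work surface, level with it; the furniture and walls round the work are solid. World frame = base frame: x ahead of the robot, y to its left, z up, the work surface at z = 0. Lengths are in m, angles in degrees, forces in N, time in s.
With the tool pointing down it reaches from about 0.4 to 0.825 m from the base axis. Payload 7 kg.
Tool frame: the origin (TCP) lies at the very end of the fingers, on their centre line; the grasp point (between the pads) lies 19 mm behind it (r.grip_depth is the distance from the TCP to the grasp point, in m); z points along the fingers, y is the line along which they close (so a half turn about z gives the same grasp; the last joint's range is limited). The gripper opens to 88 mm and grips with 3 to 60 N. Pads are 19 mm wide; open, the fingers measure 130 mm over their backs; the gripper's body (78 mm by 193 mm) begins 47 mm behind the grasp point.
Start: joints at [80.564, 20.546, 0.682, 0, -70.136, -16.507], TCP at [0.295, 0.607, 0.227] pointing down, gripper open.
Joint ranges: [-176.03, 176.03], [-82.01, 121.73], [-58.28, 71.71], [-173.87, 95.51], [-174.79, -0.11], [-173.66, 173.66]. Speed limits (degrees/s): [136.94, 136.94, 172.46, 180, 180, 180].

### API

Orientations are given as [roll, pitch, yaw] about the fixed x, y, z axes, in that order (R = Rz(yaw) Ry(pitch) Rx(roll)).
In Python, from plant import r gives the robot as it stands.
- The arm moves only by the tool play_rows, never from a script. Its argument "rows" is a list that holds one entry, the list of rows, each a list of 5 numbers: the closure, from 0 (fully open) to 1 (shut), then the shift along the tool's x, y, z each as a share of 0.5 m, from -1 to 1, then the turn about the tool's z as a share of 1.5 rad, from -1 to 1. A call has exactly 8 rows; each row is the pose to reach, as a shift and turn from the pose commanded when the call began, along the tool's axes at that moment; what a row does not reach only later rows make up. A row lasts 1/12 s, in which the tool goes at most 41.7 mm and 7.16 degrees, less where a joint would pass 70% of its speed; a pose out of reach is approached as far as the arm can. A call with a number of a shift or a turn outside -1 to 1 is refused whole. A call with a gripper value outside its range is refused whole. The fingers move at their own pace and stop on an object; "squeeze" is the grip in N (left out, the last holds). Time passes only in rows, so rows that repeat a pose let the fingers close, or fill a call up. It gives the time, the measured TCP pose, the force, the opening and the grip force at its end, in the units of the state.
- r.get_state(): the state, without advancing time (a new reading comes with each control period).
- r.capture(name): name is "scene" or "side" or "wrist"; returns the picture (480x640x3 uint8, red, green, blue); there is no depth.
- r.camera_info(name): a dict with "fovy" (degrees; the focal length in pixels is half the picture's height over the tangent of half this angle, whatever the lens; pixels are square), "cx", "cy" (the principal point, pixels), "pose" (4x4, takes a point from camera to world coordinates). Camera axes: x right, y down, z forward; pixel columns grow to the right and rows downward; lengths in m; the calibration is good to about 2 mm. The wrist camera is an equidistant fisheye: a pixel r from the principal point sees the ray r / f radians off the axis. A picture is of the moment at which its call begins: read the wrist's pose just before it. camera_info takes no time and is no camera call; for the wrist camera it gives the pose at the moment of the call.
- r.close_job(): hands the job in; it is judged then, once.
The state is a dict: "time_s": time; "joints": joint angles; "qd": joint speeds; "joint_torque": joint torques, N m; "tcp_pos": TCP position; "eef_rot": TCP orientation; "contact_force": force on the tool from outside, world axes, zero at the start; "moment": the same for the moment, N m; "gripper_width": finger opening in m; "gripper_force": force on a finger pad.
Only numpy, scipy, OpenCV 4.12 (cv2) and the standard library are available. Lean on these libraries where they do the work, as an engineer would, in place of code of your own. Each camera call takes 0.05 s, during which the arm holds its last target. There are 200 camera calls.

### The job

The carry tray is half packed with bobbin cartons: lay the two loose cartons flat in the two open places inside its rim, the front one and the rear one (either carton in either place), so that the four lock round the empty middle like a pinwheel. Then swing the folded bail handle upright, lift the packed tray by the bail to about 12 cm above the table, and finish while still holding it there by the bail, level and still, without letting go. Leave the other things on the two tables where they are.

Things in the scene. Friction and masses are not known exactly. Their poses are not given: they have to be found in the camera images.
- tray: loose carry tray, 0.3 to 0.45 kg empty: flat grey deck 164 x 164 mm, deck top 10 mm above the origin. Aluminium rim 4 mm thick, top 16 mm above the origin, 154 x 154 mm inside. Origin: centre of the underside (feet). z up, -x is its front (where the folded bail lies), y its left. Steel ears at the middle of the left and right sides (y = +-83 mm) reach 61 mm above the origin
- bail (a joint): angle of the bail, a steel U-handle with a round wooden sleeve, hinged on the ears about the tray's y axis: 0 = folded, level, out in front of the tray (falls back there if let go), 1.57 = upright over the tray's middle, stop at 1.9 (past upright it leans there by itself). Turns easily; 0.06 kg. Its side arms run 90 mm left and right of the middle, 125 mm long
- bail_grip (a point): centre of the bail's round wooden sleeve (16 mm diameter, 80 mm long, along the tray's y axis), 125 mm from the hinge axis. Folded: 125 mm in front of the tray's centre, 54 mm above the table; upright: 179 mm above the tray's underside
- bail_hinge (a point): point on the bail's hinge axis, over the tray's centre, 54 mm above the tray's underside; axes as the tray's
- bay_front (a point): open place at the front: centre of the carton's underside when laid there, on the deck at x = -48, y = +27 mm of the tray. The carton lies there with its long side along the tray's y, parallel to the front rim (5 mm from the front and left rim, 6 mm from its neighbours)
- bay_rear (a point): open place at the rear, x = +48, y = -27 mm of the tray; the carton's long side along the tray's y, parallel to the rear rim
- bay_left (a point): place at the left, x = +27, y = +48 mm of the tray, already filled by carton_left; long side along the tray's x
- bay_right (a point): place at the right, x = -27, y = -48 mm of the tray, already filled by carton_right; long side along the tray's x. Between the four laid cartons an empty square of about 48 x 48 mm is left in the middle
- carton_a: loose closed cardboard carton of bobbins, 90 x 48 x 36 mm, about 0.07 kg, flat on the right table. Origin: centre of the underside; x along the 90 mm, y along the 48 mm, z up. Its ends are alike
- carton_b: second loose carton, the same as carton_a, on the right table
- carton_left: carton of the same size already laid in the left place of the tray; x along its 90 mm
- carton_right: carton of the same size already laid in the right place of the tray; x along its 90 mm
- spool_3: bystander: thread spool 35 mm wide, 49 mm high, standing on the right table beside the small parts box; origin under its centre
- thread_snips: bystander: thread snips 113 x 20 x 6 mm lying on the right table; origin under the middle
- seam_ripper: bystander: seam ripper 110 x 13 x 9 mm lying on the right table; origin under the middle
- oil_bottle: bystander: oil bottle 128 mm high, 46 mm wide, standing behind the tray; origin under its centre
- spool_1: bystander: thread spool 35 mm wide, 55 mm high, standing at the left of the left table; origin under its centre
- spool_2: bystander: thread spool like spool_1, standing near it
Mind the look-alikes: they are no part of the job. What is shaped like the carton_left but blue is not meant.

How it is judged (in metres and radians):
On the way, in this order (a step that is already met when the one before it is completed fails the run):
1. both loose cartons lie in the open places, let go, the layer complete, the tray standing on the table (((distance between carton_a and bay_front below 0.01 m and z of each of carton_a, carton_b in the frame of tray below 0.0135 m and angle between the x axis of each of carton_a, carton_b and the y axis of tray, either way round below 0.12 rad and angle between the z axis of each of carton_a, carton_b and the z axis of tray, either way round below 0.06 rad and distance between carton_b and bay_rear below 0.01 m) or (distance between carton_b and bay_front below 0.01 m and z of each of carton_b, carton_a in the frame of tray below 0.0135 m and angle between the x axis of each of carton_b, carton_a and the y axis of tray, either way round below 0.12 rad and angle between the z axis of each of carton_b, carton_a and the z axis of tray, either way round below 0.06 rad and distance between carton_a and bay_rear below 0.01 m)) and distance between carton_left and bay_left below 0.01 m and z of each of carton_left, carton_right in the frame of tray below 0.0135 m and angle between the x axis of each of carton_left, carton_right and the x axis of tray, either way round below 0.12 rad and angle between the z axis of each of carton_left, carton_right and the z axis of tray, either way round below 0.06 rad and distance between carton_right and bay_right below 0.01 m and contact force between the fingers and carton_a below 0.1 N and contact force between the fingers and carton_b below 0.1 N and height (world z) of tray below 0.01 m), for 0.2 s.
2. the bail is swung upright (value of joint bail above 1.3 rad), for 0.1 s.
At the end, for the whole second after the job is handed in: Tray held by the upright bail (gripper within 45 mm of the sleeve's centre), underside over 90 mm above the table, level within 8 degrees, still (under 30 mm/s, 0.2 rad/s); all four cartons flat on the deck, each within 10 mm and 7 degrees of its place (height (world z) of tray above 0.09 m and angle between tray's own z axis and vertical below 0.14 rad and linear speed of tray below 0.03 m/s and angular speed of tray below 0.2 rad/s and contact force between the fingers and tray above 3 N and distance between the grasp point and bail_grip below 0.045 m and value of joint bail above 1.2 rad and ((distance between carton_a and bay_front below 0.01 m and z of each of carton_a, carton_b in the frame of tray below 0.0135 m and angle between the x axis of each of carton_a, carton_b and the y axis of tray, either way round below 0.12 rad and angle between the z axis of each of carton_a, carton_b and the z axis of tray, either way round below 0.06 rad and distance between carton_b and bay_rear below 0.01 m) or (distance between carton_b and bay_front below 0.01 m and z of each of carton_b, carton_a in the frame of tray below 0.0135 m and angle between the x axis of each of carton_b, carton_a and the y axis of tray, either way round below 0.12 rad and angle between the z axis of each of carton_b, carton_a and the z axis of tray, either way round below 0.06 rad and distance between carton_a and bay_rear below 0.01 m)) and distance between carton_left and bay_left below 0.01 m and z of each of carton_left, carton_right in the frame of tray below 0.0135 m and angle between the x axis of each of carton_left, carton_right and the x axis of tray, either way round below 0.12 rad and angle between the z axis of each of carton_left, carton_right and the z axis of tray, either way round below 0.06 rad and distance between carton_right and bay_right below 0.01 m); the arm keeps its last pose, push and grip.
It fails at once if a bystander on the right table (spool, snips, seam ripper) is moved more than 3 cm (distance of any of spool_3, thread_snips, seam_ripper from where it was at the start of the episode above 0.03 m).
It fails at once if a bystander on the left table (oil bottle, two spools) is moved more than 3 cm (distance of any of oil_bottle, spool_1, spool_2 from where it was at the start of the episode above 0.03 m).
It fails at once if the tray is tipped more than 23 degrees (angle between tray's own z axis and vertical above 0.4 rad).
It also fails if it takes over 72 s, if anything falls off the work surface, if the arm or the gripper's body presses on something with over 40 N, if the wrist force passes 120 N, or if a joint passes its speed limit or range.

## Working session

There is one attempt and no reset: what is moved stays moved. The work goes in short steps, Python scripts to look and compute and a tool call to move; the robot and the scene stay as the last step left them, time stands still between calls to the robot, and variables do not carry over. Pictures are saved under pics/ and viewed, at most 10 in all, crops included, and the job is handed in when it is done.

Besides the shell and the picture viewer there is one more tool, called after "Emit:" as name(argument=value, ...), one argument or row to a line, values as JSON. play_rows: Moves the arm, as the interface text tells. Its arguments: {"type":"object","properties":{"rows":{"type":"array","items":{"type":"array","items":{"type":"array","items":{"type":"number"}}}},"squeeze":{"type":"number"}},"required":["rows"]}

```bash
ls; mkdir -p pics; python3 - <<'E'
from plant import r
import cv2,numpy as np
np.set_printoptions(precision=4,suppress=True)
print(r.get_state())
for n in("scene","side","wrist"):
    i=r.camera_info(n);im=r.capture(n);cv2.imwrite(f"pics/{n}0.png",im[:,:,::-1]);print(n,i)
E
```

```text
pics
{'time_s': 0.0, 'joints': array([ 80.5628,  20.5912,   0.6344,  -0.0187, -70.1378, -16.506 ]), 'qd': array([ 0.0217, -0.1077, -0.064 ,  0.002 ,  0.0243,  0.0718]), 'joint_torque': array([ -0.0014, -58.2719,  29.305 ,   6.997 ,   0.007 ,  -0.0002]), 'tcp_pos': array([0.2951, 0.6065, 0.2256]), 'eef_rot': array([179.9043,  -0.01  , -25.9496]), 'contact_force': array([-0.646 , -0.6032, -0.0617]), 'moment': array([ 0.0199,  0.0152, -0.0258]), 'gripper_force': 0.0, 'gripper_width': 0.08765929347431893}
scene {'fovy': 50.491978665817044, 'cx': 320.9416635450657, 'cy': 235.67137398203604, 'pose': array([[-0.8727, -0.2741,  0.404 , -0.0747],
       [-0.4882,  0.4806, -0.7285,  1.1456],
       [ 0.0055, -0.833 , -0.5532,  0.8996],
       [ 0.    ,  0.    ,  0.    ,  1.    ]])}
side {'fovy': 42.79939189034827, 'cx': 318.9834733806768, 'cy': 237.17136359576403, 'pose': array([[ 0.9718, -0.1174,  0.2045,  0.1347],
       [-0.2352, -0.5456,  0.8044, -1.3265],
       [ 0.0172, -0.8298, -0.5578,  1.0773],
       [ 0.    ,  0.    ,  0.    ,  1.    ]])}
wrist {'fovy': 65.70646984690485, 'cx': 320.9980873588263, 'cy': 244.92962765423735, 'pose': array([[-0.4377, -0.8549, -0.2785,  0.3705],
       [-0.8991,  0.4164,  0.1351,  0.5686],
       [ 0.0004,  0.3095, -0.9509,  0.3834],
       [ 0.    ,  0.    ,  0.    ,  1.    ]])}
```

View pics/scene0.png

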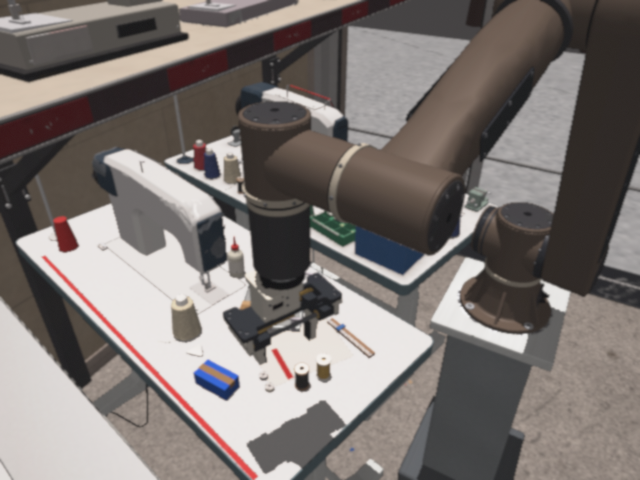

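View pics/side0.png

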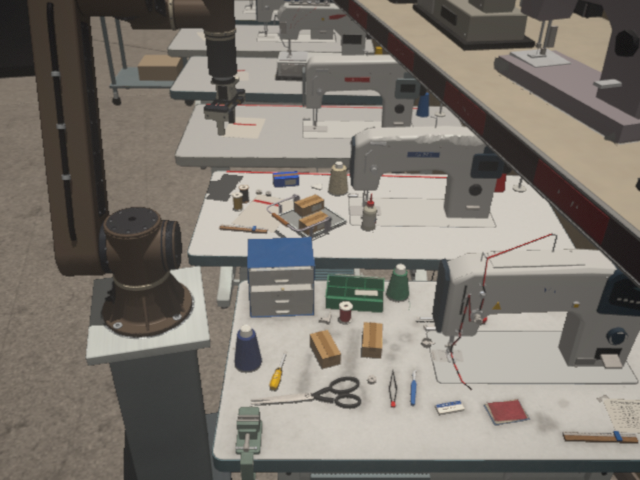

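The side view shows the loose wooden-brown cartons at (325,348) and (372,340) on the right table, and the tray with two cartons at (310,213), its bail sleeve near (280,219). A blue look-alike sits at (286,179), and spool_3 at (345,311).

```bash
cat > h.py <<'E'
import numpy as np,cv2
np.set_printoptions(precision=4,suppress=True)
def ray(i,uv,fish=False):
    f=240/np.tan(np.radians(i["fovy"]/2)); uv=np.atleast_2d(np.array(uv,float))
    x=(uv-[i["cx"],i["cy"]])/f
    if fish:
        t=np.linalg.norm(x,axis=1,keepdims=True)+1e-12; d=np.hstack([x/t*np.sin(t),np.cos(t)])
    else: d=np.hstack([x,np.ones((len(x),1))])
    return i["pose"][:3,3],d@i["pose"][:3,:3].T
def plane(i,uv,z,fish=False):
    o,d=ray(i,uv,fish); return (o+d*((z-o[2])/d[:,2:]))
def proj(i,P,fish=False):
    f=240/np.tan(np.radians(i["fovy"]/2)); P=np.atleast_2d(np.array(P,float))
    c=(P-i["pose"][:3,3])@i["pose"][:3,:3]
    if fish:
        n=np.linalg.norm(c[:,:2],axis=1,keepdims=True)+1e-12; t=np.arctan2(n[:,0],c[:,2])[:,None]
        return c[:,:2]/n*t*f+[i["cx"],i["cy"]]
    return c[:,:2]/c[:,2:]*f+[i["cx"],i["cy"]]
E
python3 - <<'E'
from plant import r
from h import *
i=r.camera_info("side")
for n,uv,z in [("cartA",(325,348),.036),("cartB",(372,340),.036),("tray",(312,216),.03),("sleeve",(281,219),.05),("spool3",(345,303),.05),("spool1?",(244,190),.05),("blue",(286,178),.04),("oil",(370,210),.06),("redbottle",(370,224),0),("beige cone",(338,190),0),("tbl corner fl",(196,255),0),("snips",(392,388),0),("ripper",(413,388),0),("box",(355,293),.03),("drawer",(280,250),.1),("drawer",(280,310),.0),("greencone",(397,298),.0),("navycone",(247,365),.0),("machine needle", (455,350),0.05)]:
    print(n,plane(i,uv,z)[0])
im=cv2.imread("pics/side0.png")
a=cv2.resize(im[188:238,250:383],None,fx=6,fy=6,interpolation=cv2.INTER_CUBIC)
b=cv2.resize(im[318:368,285:418],None,fx=6,fy=6,interpolation=cv2.INTER_CUBIC)
cv2.imwrite("pics/c1.png",np.vstack([a,b]))
E
```

```text
cartA [ 0.4184 -0.2919  0.036 ]
cartB [ 0.5373 -0.2902  0.036 ]
tray [0.5255 0.3074 0.03  ]
sleeve [0.4188 0.2792 0.05  ]
spool3 [ 0.5054 -0.1571  0.05  ]
spool1? [0.3306 0.4859 0.05  ]
blue [0.4892 0.5585 0.04  ]
oil [0.7039 0.2573 0.06  ]
redbottle [0.7108 0.2667 0.    ]
beige cone [0.6669 0.5055 0.    ]
tbl corner fl [0.1457 0.2112 0.    ]
snips [ 0.5478 -0.4168  0.    ]
ripper [ 0.5954 -0.4275  0.    ]
box [ 0.5503 -0.0999  0.03  ]
drawer [0.3725 0.0434 0.1   ]
drawer [ 0.3456 -0.0906  0.    ]
greencone [ 0.6694 -0.1106  0.    ]
navycone [ 0.2315 -0.2712  0.    ]
machine needle [ 0.7142 -0.3796  0.05  ]
```

View pics/c1.png

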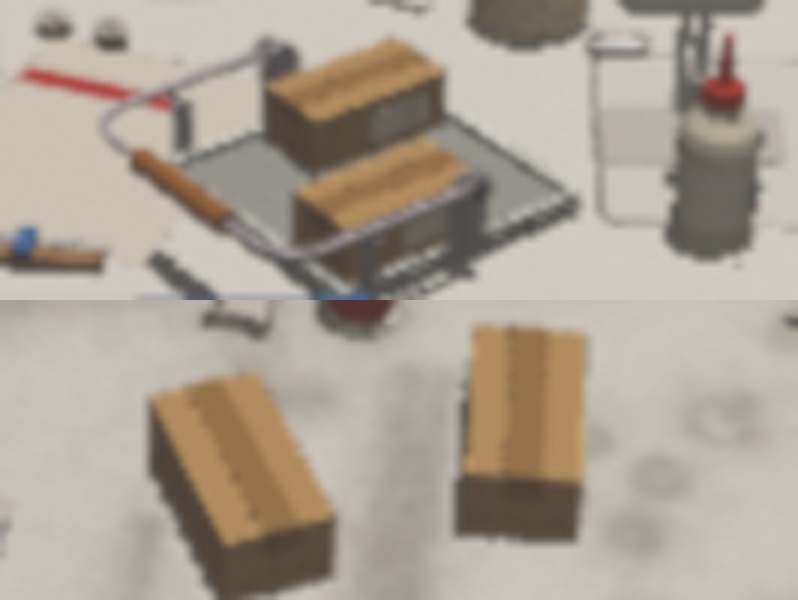

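View pics/wrist0.png

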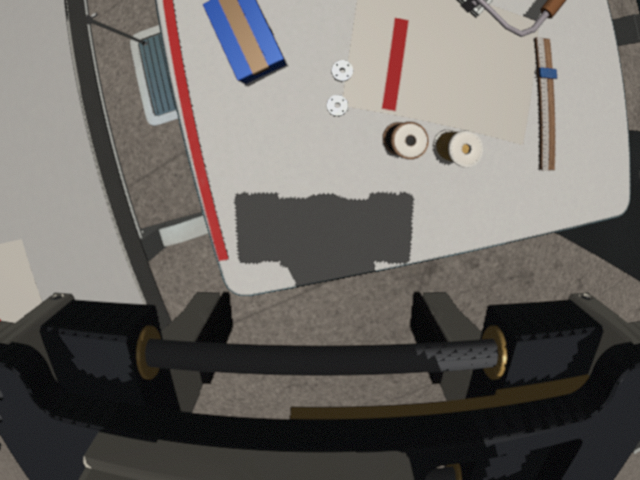

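Candidates for the loose cartons: side-view browns at (325,348) and (372,340), packed browns at (309,202) and (314,222), and the blue box at (286,179). I choose the two browns on the right table. The crop confirms plain brown taped boxes. The wrist view shows the blue box at (245,40) and the bail corner at (540,20). Next I look down on the tray.

Emit:
play_rows(
  rows=[
    [[0,0.07,0.025,-0.03,0.07],[0,0.14,0.05,-0.06,0.14],[0,0.21,0.08,-0.09,0.21],[0,0.29,0.11,-0.12,0.29],[0,0.36,0.135,-0.15,0.36],[0,0.43,0.16,-0.15,0.43],[0,0.5,0.19,-0.15,0.5],[0,0.566,0.212,-0.15,0.57]],
  ],
)

```text
time_s: 0.82
tcp_pos: [0.5043, 0.3859, 0.302]
eef_rot: [-180.0, 0.0, -75.2]
contact_force: [0.6, 0.7, -0.1]
gripper_width: 0.0876
gripper_force: 0.0
```

```bash
python3 - <<'E'
from plant import r
from h import *
s=r.get_state();i=r.camera_info("wrist");im=r.capture("wrist")
print(s["time_s"],s["tcp_pos"],s["eef_rot"],s["joints"]);print(i["pose"])
cv2.imwrite("pics/w1.png",im[:,:,::-1])
E
```

```text
0.8167 [0.5043 0.3859 0.302 ] [-179.9833    0.0288  -75.2407] [ 54.9956  14.6976   2.1621  -0.0115 -77.4332 -40.2338]
[[-0.9671 -0.2425 -0.0774  0.5249]
 [-0.2546  0.9188  0.3015  0.3027]
 [-0.002   0.3113 -0.9503  0.4597]
 [ 0.      0.      0.      1.    ]]
```

View pics/w1.png

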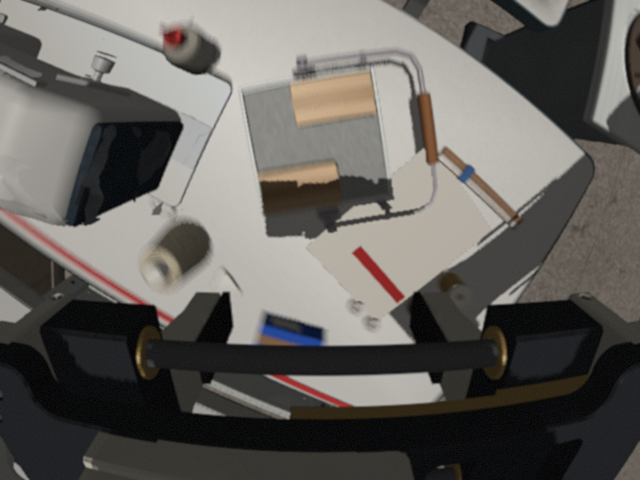

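The tray is clear in view: sleeve at (429,128), carton tops at (335,98) and (300,185), and the oil bottle at (190,45). I measure these by colour masks.

```bash
cat >> h.py <<'E'
def rects(im,i,lo,hi,z,fish,roi,amin=60,k=3):
    "colour blobs in roi (x0,y0,x1,y1): centre, sizes, long-axis angle on plane z"
    m=cv2.inRange(cv2.cvtColor(im,cv2.COLOR_BGR2HSV),lo,hi); q=np.zeros_like(m); x0,y0,x1,y1=roi; q[y0:y1,x0:x1]=m[y0:y1,x0:x1]
    q=cv2.morphologyEx(q,cv2.MORPH_OPEN,np.ones((k,k)))
    for c in cv2.findContours(q,0,cv2.CHAIN_APPROX_NONE)[0]:
        if cv2.contourArea(c)<amin: continue
        p=plane(i,c[:,0],z,fish)[:,:2]
        (cx,cy),(w,h),a=cv2.minAreaRect((p*1000).astype(np.float32))
        if w<h: w,h,a=h,w,a+90
        print("px",c[:,0].mean(0).round(),"c",round(cx,1),round(cy,1),"size",round(w,1),round(h,1),"ang",round((a+90)%180-90,1))
E
python3 - <<'E'
from plant import r
from h import *
i=r.camera_info("wrist");im=cv2.imread("pics/w1.png")
hsv=cv2.cvtColor(im,cv2.COLOR_BGR2HSV)
for u,v in[(335,98),(315,172),(300,195),(429,128),(285,130),(380,200)]: print(u,v,hsv[v,u])
print("tops");rects(im,i,(5,60,130),(25,160,255),.046,True,(240,60,390,215))
print("sleeve");rects(im,i,(3,100,60),(20,255,220),.054,True,(410,80,445,170),30)
print("deck");rects(im,i,(0,0,95),(179,30,175),.010,True,(235,60,395,235),400)
E
```

```text
335 98 [ 16  83 178]
315 172 [ 16  82 193]
300 195 [ 17 104  49]
429 128 [ 12 147 125]
285 130 [ 30  11 135]
380 200 [ 0 10 53]
tops
px [300. 174.] c 539.9 357.9 size 88.2 22.2 ang 22.4
px [333.  98.] c 523.6 263.7 size 89.5 47.5 ang 23.9
sleeve
px [428. 128.] c 415.0 267.5 size 76.8 13.8 ang -66.4
deck
px [312. 136.] c 534.0 302.6 size 185.8 111.5 ang 8.2
px [336.  67.] c 521.5 217.8 size 123.0 23.0 ang 20.2
```

```bash
python3 - <<'E'
from plant import r
from h import *
i=r.camera_info("side");im=cv2.imread("pics/side0.png")
hsv=cv2.cvtColor(im,cv2.COLOR_BGR2HSV)
print(hsv[345,318],hsv[340,368],hsv[365,326])
rects(im,i,(5,60,110),(25,200,255),.036,False,(295,315,400,370))
# drawer box height: front bottom edge vs top edge
o,d=ray(i,[(280,310),(282,266),(282,240)])
g=plane(i,(280,310),0)[0]; t=(g[1]-o[1])/d[1,1]; print("front",g,"top front z",(o+d[1]*t))
zt=(o+d[1]*t)[2]; print("back top",plane(i,[(248,242),(313,240),(313,265),(248,268)],zt)[:,:2])
E
```

```text
[ 16 117 178] [ 16 119 173] [16 82 87]
px [325. 344.] c 421.3 -276.5 size 91.3 48.9 ang -82.9
px [372. 335.] c 543.3 -272.1 size 90.5 48.8 ang 71.5
front [ 0.3456 -0.0906  0.    ] top front z [ 0.3535 -0.0906  0.1452]
back top [[ 0.2844  0.0349]
 [ 0.4574  0.0075]
 [ 0.4316 -0.1032]
 [ 0.268  -0.0807]]
```

```bash
cat > plan.py <<'E'
import numpy as np
def plan(w):
    "waypoints x,y,z mm, yaw deg -> shares per call"
    w=np.array(w,float)
    for a,b in zip(w,w[1:]):
        c,s=np.cos(np.radians(a[3])),np.sin(np.radians(a[3])); d=(b-a)[:3]/500
        print(b,"->",np.round([c*d[0]+s*d[1],s*d[0]-c*d[1],-d[2],-np.radians((b[3]-a[3]+180)%360-180)/1.5],3),"len",round(np.linalg.norm((b-a)[:3])))
E
python3 -c "
from plan import *
plan([(504.3,385.9,302,-75.24),(470,80,300,-79),(445,-200,270,-83)])"
```

```text
[470.  80. 300. -79.] -> [0.574 0.222 0.004 0.044] len 308
[ 445. -200.  270.  -83.] -> [0.54  0.156 0.06  0.047] len 283
```

Emit:
play_rows(
  rows=[
    [[0,0.07,0.03,0,0.005],[0,0.14,0.06,0,0.01],[0,0.22,0.085,0,0.015],[0,0.29,0.11,0,0.02],[0,0.36,0.14,0,0.025],[0,0.43,0.165,0,0.03],[0,0.5,0.195,0,0.04],[0,0.574,0.222,0.004,0.044]],
  ],
)

```text
time_s: 1.53
tcp_pos: [0.4701, 0.0803, 0.2999]
eef_rot: [-180.0, 0.0, -78.7]
contact_force: [1.4, -1.2, -0.0]
gripper_width: 0.0876
gripper_force: 0.0
```

Emit:
play_rows(
  rows=[
    [[0,0.08,0.025,0.01,0.01],[0,0.16,0.045,0.02,0.02],[0,0.24,0.07,0.03,0.03],[0,0.32,0.09,0.04,0.04],[0,0.4,0.115,0.05,0.047],[0,0.48,0.14,0.06,0.047],[0,0.54,0.156,0.06,0.047],[0,0.54,0.156,0.06,0.047]],
  ],
)

```text
time_s: 2.2
tcp_pos: [0.4459, -0.2025, 0.2688]
eef_rot: [179.9, -0.0, -83.0]
contact_force: [1.2, 0.6, 0.1]
gripper_width: 0.0882
gripper_force: 0.0
```

```bash
python3 - <<'E'
from plant import r
from h import *
s=r.get_state();i=r.camera_info("wrist");im=r.capture("wrist")[:,:,::-1].copy()
print(s["time_s"],s["tcp_pos"],s["eef_rot"],s["qd"])
cv2.imwrite("pics/w2.png",im)
rects(im,i,(5,60,110),(25,200,255),.036,True,(50,0,600,300),200)
E
```

```text
2.2 [ 0.4459 -0.2025  0.2688] [179.8857  -0.0233 -82.9957] [ 4.5531 -1.244  -0.675  -0.9809 -0.1223 -6.646 ]
px [354. 141.] c 419.6 -278.3 size 84.4 47.4 ang -83.9
px [239. 135.] c 541.1 -271.1 size 89.4 47.9 ang 71.0
px [473. 106.] c 294.8 -338.6 size 48.9 20.3 ang 65.3
```

```bash
python3 -c "
from plan import *
plan([(445,-201,269.5,-83),(423,-299.3,110,-83.4),(423,-299.3,14,-83.4)])"
```

```text
[ 423.  -299.3  110.   -83.4] -> [0.19  0.068 0.319 0.005] len 189
[ 423.  -299.3   14.   -83.4] -> [ 0.    -0.     0.192 -0.   ] len 96
```

Emit:
play_rows(
  rows=[
    [[0,0.04,0.015,0.06,0],[0,0.08,0.03,0.12,0.005],[0,0.12,0.04,0.18,0.005],[0,0.16,0.055,0.24,0.005],[0,0.18,0.063,0.29,0.005],[0,0.19,0.068,0.319,0.005],[0,0.19,0.068,0.319,0.005],[0,0.19,0.068,0.319,0.005]],
  ],
)

```text
time_s: 2.92
tcp_pos: [0.4254, -0.2962, 0.1098]
eef_rot: [179.9, 0.0, -83.2]
contact_force: [0.1, -0.7, 1.1]
gripper_width: 0.0875
gripper_force: 0.0
```

Emit:
play_rows(
  rows=[
    [[0,0,0,0.03,0],[0,0,0,0.06,0],[0,0,0,0.09,0],[0,0,0,0.12,0],[0,0,0,0.15,0],[0,0,0,0.175,0],[0,0,0,0.192,0],[0,0,0,0.192,0]],
  ],
)

```text
time_s: 3.58
tcp_pos: [0.4259, -0.296, 0.0139]
eef_rot: [180.0, 0.0, -83.1]
contact_force: [-1.0, 0.1, 0.3]
gripper_width: 0.0875
gripper_force: 0.0
```

Emit:
play_rows(
  rows=[
    [[0.3,0,0,0,0],[0.5,0,0,0,0],[0.7,0,0,0,0],[0.7,0,0,0,0],[0.7,0,0,0,0],[0.7,0,0,0,0],[0.7,0,0,-0.02,0],[0.7,0,0,-0.06,0]],
  ],
  squeeze=15,
)

```text
time_s: 4.25
tcp_pos: [0.4237, -0.2962, 0.0429]
eef_rot: [179.8, 0.1, -83.2]
contact_force: [0.1, 0.4, 0.0]
gripper_width: 0.0476
gripper_force: 14.9
```

```bash
python3 -c "
from plan import *
plan([(424,-296.2,43,-83.2),(425,-250,260,-83),(460,40,290,-78),(490,330,300,-66.3),(495,395,300,-66.3)])"
```

```text
[ 425. -250.  260.  -83.] -> [-0.092 -0.013 -0.434 -0.002] len 222
[460.  40. 290. -78.] -> [-0.567 -0.14  -0.06  -0.058] len 294
[490.  330.  300.  -66.3] -> [-0.555 -0.179 -0.02  -0.136] len 292
[495.  395.  300.  -66.3] -> [-0.115 -0.061 -0.    -0.   ] len 65
```

Emit:
play_rows(
  rows=[
    [[0.7,0,0,-0.06,0],[0.7,0,0,-0.12,0],[0.7,-0.02,0,-0.19,0],[0.7,-0.03,0,-0.26,0],[0.7,-0.05,-0.005,-0.33,0],[0.7,-0.07,-0.01,-0.39,0],[0.7,-0.092,-0.013,-0.434,0],[0.7,-0.092,-0.013,-0.434,-0.002]],
  ],
)

```text
time_s: 4.92
tcp_pos: [0.4283, -0.2501, 0.2673]
eef_rot: [-179.5, -0.2, -82.9]
contact_force: [1.0, -0.5, -0.6]
gripper_width: 0.0478
gripper_force: 14.9
```

Emit:
play_rows(
  rows=[
    [[0.7,-0.06,-0.015,-0.01,-0.01],[0.7,-0.13,-0.03,-0.02,-0.02],[0.7,-0.2,-0.05,-0.03,-0.03],[0.7,-0.27,-0.07,-0.04,-0.04],[0.7,-0.35,-0.09,-0.05,-0.05],[0.7,-0.42,-0.105,-0.06,-0.058],[0.7,-0.5,-0.125,-0.06,-0.058],[0.7,-0.567,-0.14,-0.06,-0.058]],
  ],
)

```text
time_s: 5.58
tcp_pos: [0.4611, 0.0417, 0.2919]
eef_rot: [-179.9, 0.0, -78.0]
contact_force: [1.4, -1.0, -1.6]
gripper_width: 0.0479
gripper_force: 14.9
```

Emit:
play_rows(
  rows=[
    [[0.7,-0.07,-0.025,0,-0.02],[0.7,-0.14,-0.045,0,-0.04],[0.7,-0.21,-0.07,0,-0.06],[0.7,-0.29,-0.095,-0.01,-0.08],[0.7,-0.36,-0.12,-0.01,-0.1],[0.7,-0.43,-0.14,-0.02,-0.12],[0.7,-0.5,-0.16,-0.02,-0.136],[0.7,-0.555,-0.179,-0.02,-0.136]],
  ],
)

```text
time_s: 6.25
tcp_pos: [0.491, 0.3319, 0.3013]
eef_rot: [-180.0, 0.0, -66.2]
contact_force: [1.1, 0.2, -0.3]
gripper_width: 0.0481
gripper_force: 14.9
```

Emit:
play_rows(
  rows=[
    [[0.7,-0.05,-0.03,0,0],[0.7,-0.1,-0.05,0,0],[0.7,-0.115,-0.061,0,0],[0.7,-0.115,-0.061,0,0],[0.7,-0.115,-0.061,0,0],[0.7,-0.115,-0.061,0,0],[0.7,-0.115,-0.061,0,0],[0.7,-0.115,-0.061,0,0]],
  ],
)

```text
time_s: 6.92
tcp_pos: [0.4964, 0.3935, 0.3017]
eef_rot: [-180.0, 0.0, -66.4]
contact_force: [0.3, -1.1, -1.4]
gripper_width: 0.048
gripper_force: 14.9
```

```bash
python3 - <<'E'
from plant import r
from h import *
s=r.get_state();i=r.camera_info("wrist");im=r.capture("wrist")[:,:,::-1].copy()
print(s["time_s"],s["tcp_pos"],s["eef_rot"],s["qd"],s["gripper_width"])
cv2.imwrite("pics/w3.png",im)
print("tops");rects(im,i,(5,60,125),(25,170,255),.046,True,(200,0,400,250),200)
print("sleeve");rects(im,i,(3,100,60),(20,255,220),.054,True,(400,20,480,200),60)
side=r.capture("side")[:,:,::-1].copy(); cv2.imwrite("pics/s3.png",side)
E
```

```text
6.9167 [0.4964 0.3935 0.3017] [-179.9655    0.0199  -66.3897] [ 0.0193  0.1136  0.1882 -0.038   0.059  -0.0341] 0.04801398020081
tops
px [299. 172.] c 531.7 372.1 size 89.1 33.6 ang 24.8
px [345.  95.] c 520.3 270.5 size 89.1 47.7 ang 24.8
sleeve
px [455. 172.] c 371.7 295.6 size 31.6 5.9 ang -20.8
px [434. 138.] c 411.3 272.3 size 78.0 13.3 ang -64.2
```

View pics/w3.png

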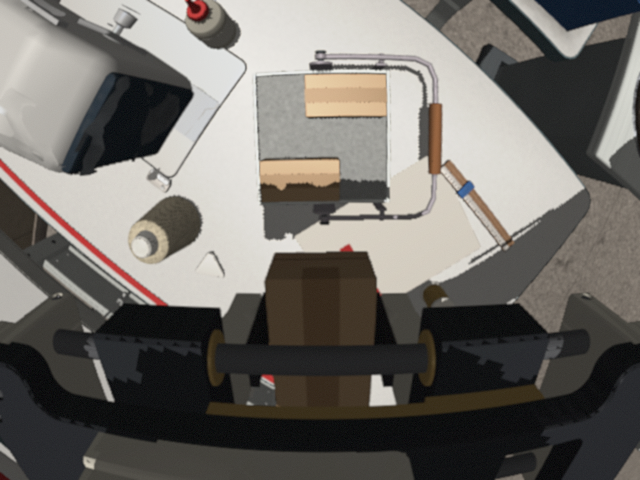

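The carton hangs in the gripper with its near end at rows 253–268. The tray is at (320,140), sleeve at (434,138), and carton tops at (345,95) and (299,172). I cross-check with the side camera.

```bash
python3 - <<'E'
from plant import r
from h import *
i=r.camera_info("wrist");s=r.get_state();p=s["tcp_pos"];y=np.radians(s["eef_rot"][2])
X=np.array([np.cos(y),np.sin(y)]);Y=np.array([np.sin(y),-np.cos(y)])
for uv,dz in[((275,253),-.014),((368,253),-.014),((266,266),.022),((376,266),.022),((321,264),.022),((321,268),.022)]:
    d=plane(i,uv,p[2]+dz,True)[0][:2]-p[:2];print(uv,"tool x,y mm",d@X*1e3,d@Y*1e3)
im=cv2.imread("pics/side0.png");si=r.camera_info("side")
print("side tops");rects(im,si,(8,90,110),(22,200,255),.046,False,(285,192,332,232),40,2)
print("sleeve");rects(im,si,(3,120,50),(14,255,200),.054,False,(268,208,290,230),15,1)
w=r.capture("wrist")[:,:,::-1];g=cv2.cvtColor(w,cv2.COLOR_BGR2GRAY);print(g[244:276,321],g[244:276,280])
E
```

```text
(275, 253) tool x,y mm 25.096819362322115 -21.550234530012414
(368, 253) tool x,y mm 25.12416686968461 24.211537230981914
(266, 266) tool x,y mm 32.302318360094894 -20.540845341910323
(376, 266) tool x,y mm 32.333113508438295 22.868583099509078
(321, 264) tool x,y mm 33.22285736593422 1.1718955055865752
(321, 268) tool x,y mm 31.53958095630225 1.1715966838671856
side tops
px [314. 219.] c 523.6 262.2 size 88.5 44.8 ang 25.9
px [310. 202.] c 531.7 369.7 size 89.1 49.6 ang 22.9
sleeve
px [280. 218.] c 413.5 277.1 size 67.5 9.3 ang -65.6
[208 208 208 208 209 210 210 194 139  73  45  43  47  45  41  38  44  45
  45  48  45  45  45  38  38  37  37  37  35  38  38  38] [222 223 222 221 222 224 227 210 149  77  43  43  46  42  43  36  43  46
  44  46  46  47  44  45  45  46  48  47  45  47  47  44]
```

```bash
python3 - <<'E'
from plant import r
from h import *
si=r.camera_info("side")
for f in("side0","s3"):
    im=cv2.imread(f"pics/{f}.png")
    print(f);rects(im,si,(8,90,110),(22,200,255),.046,False,(285,192,332,232),40,2);rects(im,si,(3,120,50),(14,255,200),.054,False,(268,208,290,230),15,1)
# oil bottle/other landmarks in the wrist pictures: red cap at z~.12 and the red strip in wrist w3 (z=0)
i=r.camera_info("wrist");im=cv2.imread("pics/w3.png");rects(im,i,(0,150,80),(8,255,255),.12,True,(180,0,230,30),20,1)
print(i["pose"],r.get_state()["tcp_pos"])
def T(x,y,a):
    c,s=np.cos(np.radians(a)),np.sin(np.radians(a));return lambda p:np.array([x+c*p[0]-s*p[1],y+s*p[0]+c*p[1],p[2]])/1e3
im=cv2.imread("pics/s3.png");k=6;o=np.array([255,180]);big=cv2.resize(im[180:260,255:385],None,fx=k,fy=k,interpolation=cv2.INTER_CUBIC)
for h,col in(((529.2,318.1,23.7),(0,255,0)),((524.5,325.2,25.1),(0,0,255))):
    t=T(*h)
    for P in ([(-82,-82,10),(82,-82,10),(82,82,10),(-82,82,10)],[(-72,-72,46),(18,-72,46),(18,-24,46),(-72,-24,46)],[(-18,24,46),(72,24,46),(72,72,46),(-18,72,46)],[(-125,-40,54),(-125,40,54)]):
        q=((proj(si,[t(p) for p in P])-o+.5)*k).astype(int);cv2.polylines(big,[q],True,col,1)
cv2.imwrite("pics/ov.png",big)
E
```

```text
side0
px [314. 219.] c 523.6 262.2 size 88.5 44.8 ang 25.9
px [310. 202.] c 531.7 369.7 size 89.1 49.6 ang 22.9
px [280. 218.] c 413.5 277.1 size 67.5 9.3 ang -65.6
s3
px [314. 219.] c 523.6 262.2 size 88.5 44.8 ang 25.9
px [312. 203.] c 534.6 363.3 size 87.0 36.4 ang 25.4
px [279. 218.] c 414.7 277.7 size 67.5 11.8 ang -65.6
px [197.  10.] c 684.1 252.2 size 18.9 17.8 ang 59.1
[[-0.9162 -0.3814 -0.1227  0.5293]
 [-0.4006  0.8706  0.2857  0.3151]
 [-0.0022  0.3109 -0.9504  0.4591]
 [ 0.      0.      0.      1.    ]] [0.4964 0.394  0.3015]
```

View pics/ov.png

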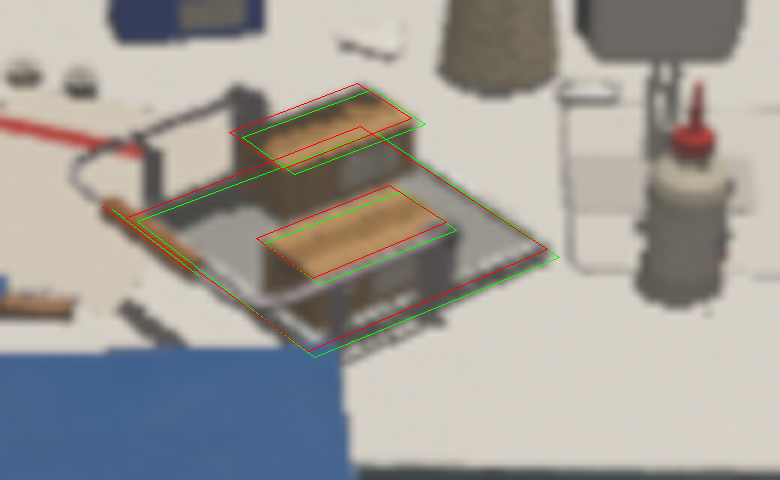

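The truth lies close to the settled (red) fit: the right tray corner at (548,248) matches it. I go to a low hover over the front place and measure again from closer.

```bash
python3 -c "
from plan import *
plan([(496.4,394,301.5,-66.4),(478.3,311,160,-65)])"
```

```text
[478.3 311.  160.  -65. ] -> [ 0.138  0.1    0.283 -0.016] len 165
```

Emit:
play_rows(
  rows=[
    [[0.7,0.03,0.02,0.05,0],[0.7,0.06,0.04,0.11,-0.01],[0.7,0.09,0.06,0.17,-0.016],[0.7,0.12,0.08,0.23,-0.016],[0.7,0.138,0.1,0.27,-0.016],[0.7,0.138,0.1,0.283,-0.016],[0.7,0.138,0.1,0.283,-0.016],[0.7,0.138,0.1,0.283,-0.016]],
  ],
)

```text
time_s: 7.73
tcp_pos: [0.4788, 0.3118, 0.1604]
eef_rot: [-179.9, -0.0, -65.0]
contact_force: [0.4, -0.1, -0.4]
gripper_width: 0.048
gripper_force: 14.9
```

```bash
python3 - <<'E'
from plant import r
from h import *
s=r.get_state();i=r.camera_info("wrist");im=r.capture("wrist")[:,:,::-1].copy()
print(s["time_s"],s["tcp_pos"],s["eef_rot"],s["qd"])
cv2.imwrite("pics/w4.png",im)
rects(im,i,(5,60,125),(25,170,255),.046,True,(150,0,450,250),300)
rects(im,i,(3,100,60),(20,255,220),.054,True,(380,0,600,330),100)
E
```

```text
7.7333 [0.4788 0.3118 0.1604] [-179.9367   -0.0015  -64.952 ] [ 0.355  -0.4273  1.6394  0.1797 -0.1562 -0.0054]
px [294. 169.] c 520.4 270.1 size 90.1 47.8 ang 25.3
px [450. 266.] c 377.1 284.7 size 31.3 7.2 ang -20.4
px [420. 250.] c 406.5 284.7 size 29.7 9.6 ang -60.3
px [425. 200.] c 422.0 248.1 size 26.6 15.0 ang -63.2
```

View pics/w4.png

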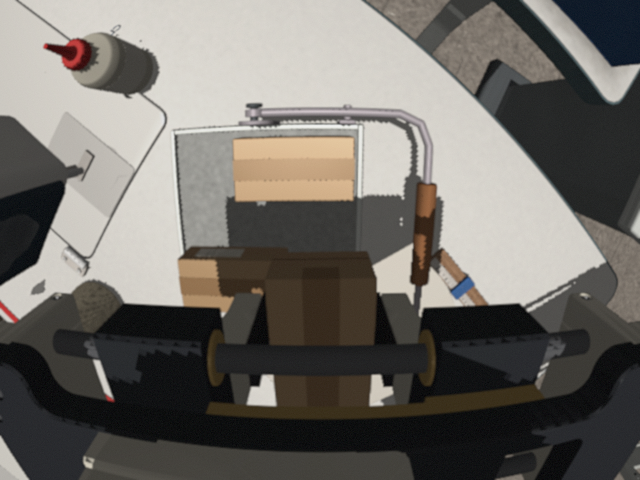

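Settled close view: carton_right at (294,169) gives (520.4, 270.1) mm and 25.3°, which confirms the tray at (524.5, 325.2) mm, yaw 25.2°. I lower the carton into the front place.

Emit:
play_rows(
  rows=[
    [[0.7,0,0.002,0.04,0],[0.7,0,0.002,0.08,0],[0.7,0,0.002,0.12,0],[0.7,0,0.002,0.15,0],[0.7,0,0.002,0.175,0],[0.7,0,0.002,0.195,0],[0.7,0,0.002,0.21,0],[0.7,0,0.002,0.22,0]],
  ],
)

```text
time_s: 8.45
tcp_pos: [0.4776, 0.3115, 0.0494]
eef_rot: [-180.0, 0.0, -64.9]
contact_force: [0.0, 0.5, -0.6]
gripper_width: 0.0477
gripper_force: 14.9
```

Emit:
play_rows(
  rows=[
    [[0.7,0,0,0.01,0],[0.7,0,0,0.02,0],[0.7,0,0,0.03,0],[0.7,0,0,0.038,0],[0.7,0,0,0.044,0],[0.7,0,0,0.049,0],[0.7,0,0,0.051,0],[0.7,0,0,0.051,0]],
  ],
)

```text
time_s: 9.12
tcp_pos: [0.4776, 0.3108, 0.0257]
eef_rot: [-179.9, -0.0, -64.9]
contact_force: [-4.1, -3.7, 14.7]
gripper_width: 0.0479
gripper_force: 15.0
```

Emit:
play_rows(
  rows=[
    [[0.44,0,0,0,0],[0.42,0,0,0,0],[0.38,0,0,0,0],[0.34,0,0,0,0],[0.32,0,0,0,0],[0.32,0,0,0,0],[0.32,0,0,-0.02,0],[0.32,0,0,-0.06,0]],
  ],
)

```text
time_s: 9.78
tcp_pos: [0.4761, 0.3095, 0.0526]
eef_rot: [179.7, -0.1, -65.0]
contact_force: [1.3, -0.3, 0.5]
gripper_width: 0.0595
gripper_force: 0.0
```

Emit:
play_rows(
  rows=[
    [[0.32,0,0,-0.06,0],[0.32,0,0,-0.12,0],[0.32,0,0,-0.2,0],[0.32,-0.06,0,-0.28,0],[0.32,-0.12,0,-0.36,0],[0.32,-0.16,0,-0.42,0],[0.32,-0.16,0,-0.44,0],[0.32,-0.16,0,-0.44,0]],
  ],
)

```text
time_s: 10.45
tcp_pos: [0.4442, 0.3863, 0.2803]
eef_rot: [-179.5, 0.2, -64.8]
contact_force: [1.2, -0.4, -0.3]
gripper_width: 0.0594
gripper_force: 0.0
```

```bash
python3 - <<'E'
from plant import r
from h import *
s=r.get_state();i=r.camera_info("wrist");im=r.capture("wrist")[:,:,::-1].copy()
print(s["time_s"],s["tcp_pos"],s["eef_rot"],s["qd"])
cv2.imwrite("pics/w5.png",im);cv2.imwrite("pics/s5.png",r.capture("side")[:,:,::-1])
rects(im,i,(5,60,110),(25,170,255),.046,True,(150,0,500,260),100)
E
```

```text
10.45 [0.4442 0.3863 0.2803] [-179.5325    0.2143  -64.8241] [-1.311   1.6876 -5.3356 -1.5148  3.6611  1.1539]
px [460. 206.] c 304.0 318.1 size 69.9 8.6 ang -21.1
px [425. 163.] c 364.2 294.7 size 31.6 8.6 ang -21.2
px [254. 167.] c 528.5 378.3 size 89.0 46.9 ang 24.0
px [325. 145.] c 468.3 327.1 size 85.0 47.6 ang -64.2
px [399. 124.] c 409.0 270.6 size 80.7 7.1 ang -65.9
px [304.  79.] c 519.6 270.2 size 89.1 47.0 ang 25.0
```

View pics/w5.png

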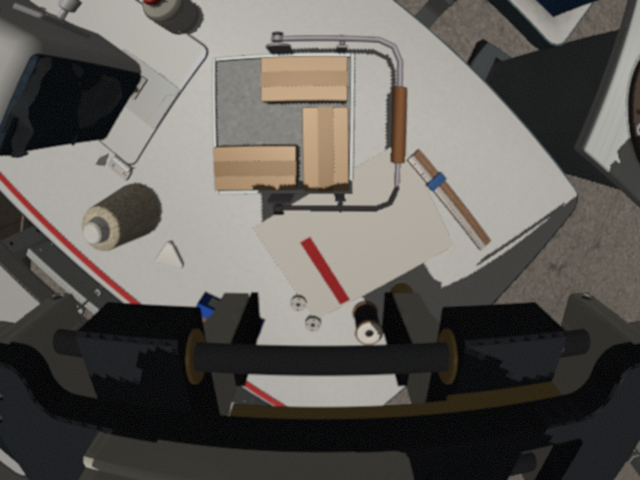

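The front carton lies at (325,145), which is (-49, 26) mm in the tray frame, so it sits well. Now for carton B.

```bash
python3 -c "
from plan import *
plan([(444.2,386.3,280.3,-64.8),(450,70,300,-80),(500,-140,280,-98),(567,-193,230,-108.8)])"
```

```text
[450.  70. 300. -80.] -> [ 0.577  0.259 -0.039  0.177] len 317
[ 500. -140.  280.  -98.] -> [ 0.431 -0.026  0.04   0.209] len 217
[ 567.  -193.   230.  -108.8] -> [ 0.086 -0.147  0.1    0.126] len 99
```

Emit:
play_rows(
  rows=[
    [[0,0.07,0.03,-0.01,0.02],[0,0.14,0.06,-0.02,0.04],[0,0.21,0.09,-0.03,0.06],[0,0.28,0.12,-0.039,0.08],[0,0.35,0.16,-0.039,0.1],[0,0.43,0.19,-0.039,0.13],[0,0.5,0.225,-0.039,0.155],[0,0.577,0.259,-0.039,0.177]],
  ],
)

```text
time_s: 11.22
tcp_pos: [0.4468, 0.065, 0.2927]
eef_rot: [179.9, -0.0, -80.3]
contact_force: [1.6, -0.3, 0.3]
gripper_width: 0.0874
gripper_force: 0.0
```

Emit:
play_rows(
  rows=[
    [[0,0.07,0,0.01,0.03],[0,0.14,-0.005,0.015,0.06],[0,0.21,-0.01,0.02,0.09],[0,0.28,-0.015,0.03,0.12],[0,0.34,-0.02,0.04,0.15],[0,0.39,-0.025,0.04,0.18],[0,0.431,-0.026,0.04,0.209],[0,0.431,-0.026,0.04,0.209]],
  ],
)

```text
time_s: 11.88
tcp_pos: [0.4969, -0.1459, 0.2718]
eef_rot: [179.8, -0.1, -98.5]
contact_force: [-0.1, -0.2, -0.2]
gripper_width: 0.0877
gripper_force: 0.0
```

Emit:
play_rows(
  rows=[
    [[0,0.03,-0.05,0.03,0.04],[0,0.06,-0.1,0.07,0.08],[0,0.086,-0.147,0.1,0.126],[0,0.086,-0.147,0.1,0.126],[0,0.086,-0.147,0.1,0.126],[0,0.086,-0.147,0.1,0.126],[0,0.086,-0.147,0.1,0.126],[0,0.086,-0.147,0.1,0.126]],
  ],
)

```text
time_s: 12.55
tcp_pos: [0.5642, -0.1951, 0.2246]
eef_rot: [-179.9, 0.0, -108.9]
contact_force: [0.2, 0.4, -0.2]
gripper_width: 0.0877
gripper_force: 0.0
```

```bash
python3 - <<'E'
from plant import r
from h import *
s=r.get_state();i=r.camera_info("wrist");im=r.capture("wrist")[:,:,::-1].copy()
print(s["time_s"],s["tcp_pos"],s["eef_rot"],s["qd"])
cv2.imwrite("pics/w6.png",im)
rects(im,i,(5,60,110),(25,200,255),.036,True,(50,0,600,300),200)
E
```

```text
12.55 [ 0.5642 -0.1951  0.2246] [-179.9153    0.0267 -108.9047] [ 0.1026 -0.1763  0.1764  0.0838  0.0648 -0.06  ]
px [410. 273.] c 496.1 -110.0 size 20.2 16.9 ang -14.4
px [364. 273.] c 541.7 -126.6 size 20.4 15.4 ang -19.2
px [117. 283.] c 809.6 -203.6 size 52.6 45.0 ang -15.7
px [316. 131.] c 541.5 -271.5 size 88.3 47.7 ang 70.9
px [521.  15.] c 301.2 -335.4 size 40.7 19.5 ang 66.7
```

```bash
python3 -c "
from plan import *
plan([(564.2,-195.1,224.6,-108.9),(548,-252.6,90,-109.1),(548,-252.6,14,-109.1),(545,-230,40,-109.1),(535,-200,260,-105),(470,50,290,-85),(495,340,300,-66),(495,397,290,-65)])"
```

```text
[ 548.  -252.6   90.  -109.1] -> [ 0.119 -0.007  0.269  0.002] len 147
[ 548.  -252.6   14.  -109.1] -> [-0.     0.     0.152 -0.   ] len 76
[ 545.  -230.    40.  -109.1] -> [-0.041  0.02  -0.052 -0.   ] len 35
[ 535. -200.  260. -105.] -> [-0.05   0.039 -0.44  -0.048] len 222
[470.  50. 290. -85.] -> [-0.449  0.255 -0.06  -0.233] len 260
[495. 340. 300. -66.] -> [-0.573 -0.1   -0.02  -0.221] len 291
[495. 397. 290. -65.] -> [-0.104 -0.046  0.02  -0.012] len 58
```

Emit:
play_rows(
  rows=[
    [[0,0.03,0,0.07,0.002],[0,0.06,-0.005,0.14,0.002],[0,0.09,-0.007,0.2,0.002],[0,0.119,-0.007,0.25,0.002],[0,0.119,-0.007,0.269,0.002],[0,0.119,-0.007,0.269,0.002],[0,0.119,-0.007,0.269,0.002],[0,0.119,-0.007,0.269,0.002]],
  ],
)

```text
time_s: 13.27
tcp_pos: [0.5499, -0.2526, 0.0911]
eef_rot: [-179.8, 0.0, -109.1]
contact_force: [0.2, 0.5, 0.2]
gripper_width: 0.088
gripper_force: 0.0
```

Emit:
play_rows(
  rows=[
    [[0,0,0,0.03,0],[0,0,0,0.06,0],[0,0,0,0.09,0],[0,0,0,0.12,0],[0,0,0,0.14,0],[0,0,0,0.152,0],[0,0,0,0.152,0],[0,0,0,0.152,0]],
  ],
)

```text
time_s: 13.93
tcp_pos: [0.5491, -0.2528, 0.0138]
eef_rot: [-179.9, 0.0, -109.1]
contact_force: [0.3, 0.2, 0.0]
gripper_width: 0.0877
gripper_force: 0.0
```

Emit:
play_rows(
  rows=[
    [[0.3,0,0,0,0],[0.5,0,0,0,0],[0.7,0,0,0,0],[0.7,0,0,0,0],[0.7,0,0,0,0],[0.7,0,0,0,0],[0.7,0,0,-0.02,0],[0.7,0,0,-0.06,0]],
  ],
  squeeze=15,
)

```text
time_s: 14.6
tcp_pos: [0.5465, -0.2526, 0.0415]
eef_rot: [179.7, -0.0, -109.2]
contact_force: [0.0, 0.3, -0.8]
gripper_width: 0.0478
gripper_force: 15.0
```

Emit:
play_rows(
  rows=[
    [[0.7,0,0,-0.06,0],[0.7,0,0,-0.12,0],[0.7,-0.02,0.01,-0.19,-0.01],[0.7,-0.03,0.02,-0.26,-0.02],[0.7,-0.05,0.03,-0.33,-0.03],[0.7,-0.07,0.04,-0.39,-0.04],[0.7,-0.091,0.058,-0.436,-0.048],[0.7,-0.091,0.058,-0.436,-0.048]],
  ],
)

```text
time_s: 15.27
tcp_pos: [0.5374, -0.1997, 0.268]
eef_rot: [-179.5, 0.1, -104.9]
contact_force: [1.5, -0.3, -0.3]
gripper_width: 0.0477
gripper_force: 15.0
```

Emit:
play_rows(
  rows=[
    [[0.7,-0.05,0.03,-0.01,-0.03],[0.7,-0.11,0.06,-0.02,-0.06],[0.7,-0.17,0.1,-0.03,-0.09],[0.7,-0.23,0.13,-0.04,-0.12],[0.7,-0.29,0.165,-0.05,-0.15],[0.7,-0.35,0.2,-0.06,-0.18],[0.7,-0.4,0.23,-0.06,-0.21],[0.7,-0.449,0.255,-0.06,-0.233]],
  ],
)

```text
time_s: 15.93
tcp_pos: [0.4698, 0.0508, 0.2918]
eef_rot: [-179.9, 0.0, -84.8]
contact_force: [0.1, -0.2, -0.9]
gripper_width: 0.0485
gripper_force: 15.0
```

Emit:
play_rows(
  rows=[
    [[0.7,-0.07,-0.012,0,-0.03],[0.7,-0.14,-0.025,0,-0.06],[0.7,-0.21,-0.037,0,-0.09],[0.7,-0.29,-0.05,-0.01,-0.12],[0.7,-0.36,-0.062,-0.01,-0.15],[0.7,-0.43,-0.075,-0.02,-0.18],[0.7,-0.5,-0.087,-0.02,-0.2],[0.7,-0.573,-0.1,-0.02,-0.221]],
  ],
)

```text
time_s: 16.6
tcp_pos: [0.4953, 0.3406, 0.3016]
eef_rot: [-180.0, 0.0, -65.9]
contact_force: [0.7, 0.9, -0.5]
gripper_width: 0.0476
gripper_force: 15.0
```

Emit:
play_rows(
  rows=[
    [[0.7,-0.05,-0.03,0.01,-0.012],[0.7,-0.1,-0.046,0.02,-0.012],[0.7,-0.104,-0.046,0.02,-0.012],[0.7,-0.104,-0.046,0.02,-0.012],[0.7,-0.104,-0.046,0.02,-0.012],[0.7,-0.104,-0.046,0.02,-0.012],[0.7,-0.104,-0.046,0.02,-0.012],[0.7,-0.104,-0.046,0.02,-0.012]],
  ],
)

```text
time_s: 17.27
tcp_pos: [0.4958, 0.3952, 0.2918]
eef_rot: [-180.0, 0.0, -65.0]
contact_force: [0.4, -0.2, -0.4]
gripper_width: 0.0477
gripper_force: 15.0
```

```bash
python3 - <<'E'
from plant import r
from h import *
s=r.get_state();i=r.camera_info("wrist");im=r.capture("wrist")[:,:,::-1].copy()
print(s["time_s"],s["tcp_pos"],s["eef_rot"],s["qd"],s["gripper_width"])
cv2.imwrite("pics/w7.png",im)
rects(im,i,(5,60,110),(25,170,255),.046,True,(150,0,500,260),100)
print(plane(i,[(275,253),(368,253)],s["tcp_pos"][2]-.014,True))
g=cv2.cvtColor(im,cv2.COLOR_BGR2GRAY);print(g[236:270,300])
print("bottle cap px->");rects(im,i,(0,150,80),(8,255,255),.12,True,(60,0,260,60),20,1)
E
```

```text
17.2667 [0.4958 0.3952 0.2918] [-179.9507    0.0253  -65.0146] [ 0.0887  0.1314  0.0722  0.0194 -0.0112  0.0159] 0.047683550393654184
px [487. 213.] c 312.6 317.6 size 59.5 8.4 ang -21.4
px [458. 175.] c 368.8 295.7 size 32.7 8.5 ang -20.7
px [283. 167.] c 548.1 376.1 size 55.9 26.7 ang 24.7
px [336. 195.] c 498.2 381.0 size 153.7 146.2 ang -63.4
px [441. 140.] c 407.1 270.5 size 81.6 11.2 ang -65.5
px [349.  93.] c 520.6 270.6 size 88.9 47.9 ang 24.8
[[0.5259 0.3816 0.2778]
 [0.4844 0.3623 0.2778]]
[149 153 156 156 155 157 158 158 158 160 159 158 158 157 157 158 158 159
 161 156 136  95  63  51  49  53  51  54  54  54  52  52  53  55]
bottle cap px->
px [198.   5.] c 683.2 255.3 size 18.2 11.2 ang 16.5
```

```bash
python3 - <<'E'
from plant import r
from h import *
from scipy.spatial.transform import Rotation as R
i=r.camera_info("wrist");s=r.get_state()
def M(p,e): T=np.eye(4);T[:3,:3]=R.from_euler("xyz",e,degrees=True).as_matrix();T[:3,3]=p;return T
C=np.linalg.inv(M(s["tcp_pos"],s["eef_rot"]))@i["pose"]
def cam(p,e): return dict(i,pose=M(p,e)@C)
w3=cam([.4964,.3935,.3017],[-179.97,.02,-66.39]);w5=cam([.4442,.3863,.2803],[-179.53,.21,-64.82]);w1=cam([.5043,.3859,.302],[180,0,-75.24])
def tri(cs,ps):
    A=np.zeros((3,3));b=np.zeros(3)
    for c,p in zip(cs,ps):
        o,d=ray(c,p,True);d=d[0]/np.linalg.norm(d[0]);Q=np.eye(3)-np.outer(d,d);A+=Q;b+=Q@o
    return np.linalg.solve(A,b)
c,sn=np.cos(np.radians(25)),np.sin(np.radians(25))
def tr(P): d=P[:2]*1e3-[524.3,325];return np.array([c*d[0]+sn*d[1],-sn*d[0]+c*d[1],P[2]*1e3])
for a,b in[((192,93),(133,73)),((188,125),(122,120)),((87,122),(28,58))]:
    P=tri([w3,w5],[a,b]);print("head",P,"tray frame",tr(P))
for a,b in[((197,10),(160,3))]: P=tri([w3,w5],[a,b]);print("cap",P,tr(P))
E
```

```text
head [0.6419 0.3264 0.1543] tray frame [107.2041 -48.4345 154.3442]
head [0.6251 0.3558 0.1776] tray frame [104.3942 -14.7445 177.5849]
head [0.6337 0.3383 0.2954] tray frame [104.8208 -34.1658 295.449 ]
cap [0.7331 0.2358 0.0082] [ 151.5265 -169.0409    8.182 ]
```

```bash
cat > tri.py <<'E'
from plant import r
from h import *
from scipy.spatial.transform import Rotation as R
i=r.camera_info("wrist");s=r.get_state();si=r.camera_info("side")
def M(p,e): T=np.eye(4);T[:3,:3]=R.from_euler("xyz",e,degrees=True).as_matrix();T[:3,3]=p;return T
C=np.linalg.inv(M(s["tcp_pos"],s["eef_rot"]))@i["pose"]
def cam(p,e): return dict(i,pose=M(p,e)@C)
w3=cam([.4964,.3935,.3017],[-179.97,.02,-66.39]);w5=cam([.4442,.3863,.2803],[-179.53,.21,-64.82]);w4=cam([.4788,.3118,.1604],[-179.94,0,-64.95])
c,sn=np.cos(np.radians(25)),np.sin(np.radians(25))
def tr(P): d=P[:2]*1e3-[524.3,325];return np.array([c*d[0]+sn*d[1],-sn*d[0]+c*d[1],P[2]*1e3])
def tri(rs):
    A=np.zeros((3,3));b=np.zeros(3)
    for o,d in rs: d=d[0]/np.linalg.norm(d[0]);Q=np.eye(3)-np.outer(d,d);A+=Q;b+=Q@o
    P=np.linalg.solve(A,b);return P,[np.linalg.norm(np.cross(P-o,d[0]/np.linalg.norm(d[0])))*1e3 for o,d in rs]
E
python3 - <<'E'
from tri import *
g=plane(si,(366,212),0)[0];print("needle on bed",g,tr(g))
g=plane(w4,(85,165),0,True)[0];print("plate w4",g,tr(g))
o,d=ray(si,(366,190))
for z in(.08,.1,.12,.14,.16): print(z,"side head-left",tr(plane(si,(351,190),z)[0]),"w4 corners",tr(plane(w4,(62,165),z,True)[0])[:2],tr(plane(w4,(52,243),z,True)[0])[:2],"w3",tr(plane(w3,(192,93),z,True)[0])[:2],tr(plane(w3,(188,125),z,True)[0])[:2])
for nm,p4,p3 in(("A",(62,165),(188,125)),("B",(62,165),(192,93)),("C",(52,243),(70,182)),("D",(52,243),(188,125))): print(nm,*[x for x in (lambda t:(tr(t[0]),t[1]))(tri([ray(w4,p4,True),ray(w3,p3,True)]))])
# dark-face pixel profile
for f,v in(("w4",200),("w3",110),("w7",110)):
    im=cv2.imread(f"pics/{f}.png");print(f,v,im[v,0:240:8].mean(1).astype(int))
E
```

```text
needle on bed [0.7203 0.3412 0.    ] [184.4676 -68.1965   0.    ]
plate w4 [0.7159 0.3519 0.    ] [184.9929 -56.6107   0.    ]
0.08 side head-left [146.6633 -29.0821  80.    ] w4 corners [149.6553 -64.0433] [173.6977  -1.6054] w3 [133.6799 -56.378 ] [139.8698 -22.744 ]
0.1 side head-left [122.6436 -55.215  100.    ] w4 corners [133.0227 -65.2212] [155.0453  -8.0291] w3 [126.6369 -54.0091] [132.5004 -22.1485]
0.12 side head-left [ 98.6239 -81.3478 120.    ] w4 corners [116.3902 -66.3992] [136.3928 -14.4528] w3 [119.5939 -51.6402] [125.131 -21.553]
0.14 side head-left [  74.6042 -107.4806  140.    ] w4 corners [ 99.7576 -67.5772] [117.7403 -20.8765] w3 [112.5509 -49.2713] [117.7617 -20.9575]
0.16 side head-left [  50.5845 -133.6134  160.    ] w4 corners [ 83.1251 -68.7552] [ 99.0878 -27.3003] w3 [105.5079 -46.9024] [110.3923 -20.3619]
A [145.0533 -43.4667  78.717 ] [np.float64(21.09912727444743), np.float64(21.099127274447472)]
B [128.8376 -59.7071 101.106 ] [np.float64(6.199177732095896), np.float64(6.19917773209584)]
C [ 442.9722   62.9025 -152.0376] [np.float64(42.649284583526146), np.float64(42.649284583526295)]
D [117.7189 -20.9232 140.0529] [np.float64(0.039065206272984244), np.float64(0.03906520627284167)]
w4 200 [ 19  22  17  18  16  12  17  13 204 201 203 184 183 184 184 101 213 213
 211 214 216 214 231 151 154 154 152 151 143  57]
w3 110 [222 192 187 180 178 175 175 176 174 160 138  69  54  44  44  14  16  14
  18  30  31  28  32 124 204 206 203 118 228 230]
w7 110 [165 180 170 167 166 166 166 161 142 120  56  50  45  38  14  17  14  17
  28  26  24  22  12 195 196 190 198 218 221 223]
```

The machine head overhangs near the rear of the tray: its corner is at tray (118, -21), z about 0.14 m. The gripper body would hit it over the rear place. I will set carton B on the table beside the tray, draw the tray about 55 mm forward by the folded bail, then place B.

```bash
python3 - <<'E'
from tri import *
for n,p in dict(disc1=(297,303),disc2=(313,322),tri=(168,255),blue=(208,303),red_near=(305,240),red_far=(345,300),paperL=(255,225),spool=(368,325),ruler1=(412,153),ruler2=(488,243),conebase=(140,200)).items():
    P=plane(w5,p,0.0,True)[0];print(n,P[:2]*1e3,tr(P)[:2])
im=cv2.imread("pics/w5.png");print(im[225:235:3,215:235:6].reshape(-1,3)[:6])
from plan import plan
def W(x,y,z,a): return (524.3+c*x-sn*y,325+sn*x+c*y,z,a)
s=r.get_state();p=s["tcp_pos"]*1e3
print(W(-5,183,0,0))
plan([(*p,s["eef_rot"][2]),W(-5,183,110,-65),W(-5,183,15,-65)])
E
```

```text
disc1 [414.9107 527.0318] [-13.758  229.3329]
disc2 [383.6952 544.2983] [-34.7518 258.174 ]
tri [599.1353 540.5098] [158.9022 163.6914]
blue [524.8284 582.3017] [109.2193 232.9713]
red_near [441.2346 442.9128] [-25.4507 141.9702]
red_far [359.6485 495.7853] [-77.0479 224.3688]
paperL [505.3081 451.695 ] [ 36.3311 122.851 ]
spool [313.7478 516.9232] [-109.7148  262.9247]
ruler1 [371.835  289.7848] [-153.0628   32.5187]
ruler2 [222.2368 343.26  ] [-266.0452  144.2066]
conebase [660.5748 485.5577] [191.3615  87.9225]
[[171 177 180]
 [170 176 180]
 [171 176 179]
 [175 182 183]
 [171 176 180]
 [171 176 180]]
(np.float64(442.4293191662687), np.float64(488.7412337190035), 0, 0)
[442.4293 488.7412 110.     -65.    ] -> [-0.214  0.018  0.363 -0.   ] len 211
[442.4293 488.7412  15.     -65.    ] -> [ 0.   -0.    0.19 -0.  ] len 95
```

Emit:
play_rows(
  rows=[
    [[0.7,-0.07,-0.02,0.03,0],[0.7,-0.14,-0.04,0.07,0],[0.7,-0.2,-0.053,0.13,0],[0.7,-0.215,-0.053,0.2,0],[0.7,-0.215,-0.053,0.27,0],[0.7,-0.215,-0.053,0.34,0],[0.7,-0.215,-0.053,0.4,0],[0.7,-0.215,-0.053,0.44,0]],
  ],
)

```text
time_s: 17.98
tcp_pos: [0.4732, 0.503, 0.0677]
eef_rot: [179.8, -0.1, -65.0]
contact_force: [0.6, -0.6, -0.5]
gripper_width: 0.0479
gripper_force: 15.0
```

Emit:
play_rows(
  rows=[
    [[0.7,0,0,0.03,0],[0.7,0,0,0.06,0],[0.7,0,0,0.085,0],[0.7,0,0,0.1,0],[0.7,0,0,0.108,0],[0.7,0,0,0.112,0],[0.7,0,0,0.112,0],[0.7,0,0,0.112,0]],
  ],
)

```text
time_s: 18.65
tcp_pos: [0.4743, 0.5046, 0.0169]
eef_rot: [-180.0, 0.0, -65.0]
contact_force: [-3.3, -3.3, 6.9]
gripper_width: 0.0478
gripper_force: 15.0
```

Emit:
play_rows(
  rows=[
    [[0.42,0,0,0,0],[0.36,0,0,0,0],[0.33,0,0,0,0],[0.33,0,0,0,0],[0.33,0,0,-0.03,0],[0.33,0,0,-0.1,0],[0.33,0,0,-0.17,0],[0.33,0,0,-0.24,0]],
  ],
)

```text
time_s: 19.32
tcp_pos: [0.474, 0.5043, 0.136]
eef_rot: [179.9, -0.1, -65.0]
contact_force: [0.4, 0.5, -0.2]
gripper_width: 0.0588
gripper_force: 0.0
```

Emit:
play_rows(
  rows=[
    [[0.58,0.05,0.04,-0.06,0],[0.58,0.11,0.09,-0.06,0],[0.58,0.17,0.14,-0.06,0],[0.58,0.23,0.195,-0.05,0],[0.58,0.29,0.25,-0.03,0],[0.58,0.34,0.29,0,0],[0.58,0.367,0.315,0.02,0],[0.58,0.367,0.315,0.04,0]],
  ],
)

```text
time_s: 19.98
tcp_pos: [0.4074, 0.2682, 0.1149]
eef_rot: [180.0, 0.0, -65.1]
contact_force: [-0.4, 0.2, 0.2]
gripper_width: 0.037
gripper_force: 0.0
```

```bash
python3 - <<'E'
from plant import r
from h import *
s=r.get_state();i=r.camera_info("wrist");im=r.capture("wrist")[:,:,::-1].copy()
print(s["time_s"],s["tcp_pos"],s["eef_rot"],s["qd"])
cv2.imwrite("pics/w8.png",im)
rects(im,i,(3,100,40),(20,255,220),.054,True,(200,200,420,479),100)
E
```

```text
19.9833 [0.4074 0.2682 0.1149] [179.9601   0.0183 -65.0699] [ 1.0382 11.245  -4.0694  1.0481 17.5294 -1.1439]
px [339. 413.] c 340.4 376.0 size 15.9 11.5 ang 25.6
px [296. 412.] c 372.1 390.9 size 26.1 11.4 ang 27.0
px [245. 410.] c 408.5 406.6 size 31.7 13.6 ang 29.6
px [213. 408.] c 433.9 418.6 size 21.7 14.1 ang 22.5
px [401. 408.] c 298.6 352.4 size 32.7 19.3 ang 32.2
px [408. 359.] c 318.3 308.6 size 51.2 9.9 ang -60.2
px [235. 359.] c 431.8 361.5 size 51.5 9.9 ang -71.2
px [208. 270.] c 471.2 302.6 size 53.7 13.0 ang -71.9
px [311. 264.] c 410.9 273.1 size 81.9 14.6 ang -65.5
```

Emit:
play_rows(
  rows=[
    [[0.58,-0.006,-0.01,0.03,0],[0.58,-0.006,-0.01,0.06,0],[0.58,-0.006,-0.01,0.09,0],[0.58,-0.006,-0.01,0.12,0],[0.58,-0.006,-0.01,0.14,0],[0.58,-0.006,-0.01,0.155,0],[0.58,-0.006,-0.01,0.157,0],[0.58,-0.006,-0.01,0.157,0]],
  ],
)

```text
time_s: 20.7
tcp_pos: [0.4125, 0.2771, 0.0364]
eef_rot: [180.0, -0.0, -64.9]
contact_force: [0.1, -0.1, 1.1]
gripper_width: 0.0368
gripper_force: 0.0
```

Emit:
play_rows(
  rows=[
    [[0.7,0,0,0,0],[0.8,0,0,0,0],[0.9,0,0,0,0],[0.9,0,0,0,0],[0.9,0,0,0,0],[0.9,0,0,0,0],[0.9,0,0,0,0],[0.9,0,0,0,0]],
  ],
  squeeze=10,
)

```text
time_s: 21.37
tcp_pos: [0.4118, 0.2761, 0.0369]
eef_rot: [180.0, -0.0, -65.0]
contact_force: [-5.1, -1.6, 6.4]
gripper_width: 0.0153
gripper_force: 10.0
```

Emit:
play_rows(
  rows=[
    [[0.9,0,0.005,0,0],[0.9,0,0.018,0,0],[0.9,0,0.036,0,0],[0.9,0,0.056,0,0],[0.9,0,0.076,0,0],[0.9,0,0.096,0,0],[0.9,0,0.112,0,0],[0.9,0,0.12,0,0]],
  ],
)

```text
time_s: 22.03
tcp_pos: [0.3568, 0.2506, 0.0368]
eef_rot: [-180.0, 0.0, -64.9]
contact_force: [4.2, 0.1, 0.5]
gripper_width: 0.0156
gripper_force: 10.0
```

Emit:
play_rows(
  rows=[
    [[0.8,0,0,0,0],[0.7,0,0,0,0],[0.6,0,0,0,0],[0.6,0,0,0,0],[0.6,0,0,-0.03,0],[0.6,0,0,-0.1,0],[0.6,0,0,-0.17,0],[0.6,0,0,-0.24,0]],
  ],
)

```text
time_s: 22.7
tcp_pos: [0.3576, 0.2503, 0.1575]
eef_rot: [179.9, -0.1, -65.0]
contact_force: [0.2, 0.5, -0.4]
gripper_width: 0.0351
gripper_force: 0.0
```

```bash
python3 -c "
from plan import *
plan([(357.6,250.3,157.5,-65),(440,436,300,-65)])"
```

```text
[440. 436. 300. -65.] -> [-0.267 -0.306 -0.285 -0.   ] len 248
```

Emit:
play_rows(
  rows=[
    [[0.3,-0.03,-0.04,-0.06,0],[0.1,-0.07,-0.09,-0.12,0],[0,-0.12,-0.14,-0.18,0],[0,-0.17,-0.2,-0.24,0],[0,-0.22,-0.25,-0.285,0],[0,-0.267,-0.306,-0.285,0],[0,-0.267,-0.306,-0.285,0],[0,-0.267,-0.306,-0.285,0]],
  ],
)

```text
time_s: 23.37
tcp_pos: [0.4408, 0.4389, 0.2972]
eef_rot: [179.9, -0.1, -65.0]
contact_force: [-0.1, -0.8, -0.8]
gripper_width: 0.0827
gripper_force: 0.0
```

Emit:
play_rows(
  rows=[
    [[0,0,0,0,0],[0,0,0,0,0],[0,0,0,0,0],[0,0,0,0,0],[0,0,0,0,0],[0,0,0,0,0],[0,0,0,0,0],[0,0,0,0,0]],
  ],
)

```text
time_s: 24.03
tcp_pos: [0.44, 0.4368, 0.2993]
eef_rot: [-180.0, 0.0, -65.0]
contact_force: [0.2, 0.1, 0.2]
gripper_width: 0.0874
gripper_force: 0.0
```

```bash
python3 - <<'E'
from plant import r
from h import *
s=r.get_state();i=r.camera_info("wrist");im=r.capture("wrist")[:,:,::-1].copy()
print(s["time_s"],s["tcp_pos"],s["eef_rot"],s["qd"])
cv2.imwrite("pics/w9.png",im)
print("z46");rects(im,i,(5,60,110),(25,170,255),.046,True,(100,0,500,300),150)
print("z36");rects(im,i,(5,60,110),(25,170,255),.036,True,(100,150,400,300),150)
E
```

```text
24.0333 [0.44   0.4368 0.2993] [-179.9831    0.0148  -64.9646] [ 0.0684  0.2649  0.0578  0.035  -0.0122  0.0568]
z46
px [215. 285.] c 515.8 585.8 size 36.5 12.9 ang -2.5
px [262. 233.] c 481.7 483.3 size 86.6 45.6 ang -64.6
px [471. 170.] c 298.0 324.4 size 51.4 8.4 ang -20.4
px [434. 125.] c 363.4 299.4 size 31.6 8.6 ang -20.7
px [323. 124.] c 475.2 354.5 size 89.7 47.4 ang 24.3
px [392. 108.] c 414.3 304.5 size 90.3 46.5 ang -64.0
px [462.  87.] c 354.6 242.4 size 79.5 6.4 ang -64.7
px [371.  41.] c 467.2 245.8 size 89.7 47.8 ang 25.4
z36
px [215. 285.] c 516.8 591.3 size 37.3 13.2 ang -2.5
px [262. 233.] c 481.9 486.4 size 88.7 46.7 ang -64.6
```

```bash
python3 -c "
from plan import *
plan([(440,436.8,299.3,-65),(473.3,504.5,70,-64.6),(473.3,504.5,14,-64.6),(473.3,504.5,130,-64.6),(517.4,314.3,120,-64.9)])"
```

```text
[473.3 504.5  70.  -64.6] -> [-0.095 -0.118  0.459 -0.005] len 241
[473.3 504.5  14.  -64.6] -> [ 0.    -0.     0.112 -0.   ] len 56
[473.3 504.5 130.  -64.6] -> [ 0.    -0.    -0.232 -0.   ] len 116
[517.4 314.3 120.  -64.9] -> [0.381 0.083 0.02  0.003] len 196
```

Emit:
play_rows(
  rows=[
    [[0,-0.04,-0.05,0.05,0],[0,-0.08,-0.1,0.11,-0.005],[0,-0.095,-0.118,0.18,-0.005],[0,-0.095,-0.118,0.25,-0.005],[0,-0.095,-0.118,0.32,-0.005],[0,-0.095,-0.118,0.39,-0.005],[0,-0.095,-0.118,0.44,-0.005],[0,-0.095,-0.118,0.459,-0.005]],
  ],
)

```text
time_s: 24.75
tcp_pos: [0.4718, 0.5027, 0.0646]
eef_rot: [179.7, -0.2, -64.6]
contact_force: [-1.0, -1.0, -0.0]
gripper_width: 0.0875
gripper_force: 0.0
```

Emit:
play_rows(
  rows=[
    [[0,0,0,0.03,0],[0,0,0,0.06,0],[0,0,0,0.09,0],[0,0,0,0.105,0],[0,0,0,0.112,0],[0,0,0,0.112,0],[0,0,0,0.112,0],[0,0,0,0.112,0]],
  ],
)

```text
time_s: 25.42
tcp_pos: [0.4739, 0.5057, 0.0149]
eef_rot: [-179.9, 0.1, -64.5]
contact_force: [-0.4, -0.4, 0.2]
gripper_width: 0.0875
gripper_force: 0.0
```

Emit:
play_rows(
  rows=[
    [[0.3,0,0,0,0],[0.5,0,0,0,0],[0.7,0,0,0,0],[0.7,0,0,0,0],[0.7,0,0,0,0],[0.7,0,0,0,0],[0.7,0,0,-0.02,0],[0.7,0,0,-0.06,0]],
  ],
  squeeze=20,
)

```text
time_s: 26.08
tcp_pos: [0.4722, 0.5032, 0.0415]
eef_rot: [179.7, -0.2, -64.6]
contact_force: [-0.7, -0.4, -0.7]
gripper_width: 0.0478
gripper_force: 20.0
```

Emit:
play_rows(
  rows=[
    [[0.7,0,0,-0.07,0],[0.7,0.02,0,-0.14,0],[0.7,0.08,0.02,-0.165,0],[0.7,0.15,0.035,-0.165,0],[0.7,0.22,0.05,-0.165,0.003],[0.7,0.29,0.065,-0.165,0.003],[0.7,0.35,0.08,-0.165,0.003],[0.7,0.38,0.084,-0.165,0.003]],
  ],
)

```text
time_s: 26.75
tcp_pos: [0.517, 0.3119, 0.127]
eef_rot: [180.0, 0.0, -64.9]
contact_force: [-0.7, 0.4, -1.1]
gripper_width: 0.0477
gripper_force: 20.0
```

Emit:
play_rows(
  rows=[
    [[0.7,0,0,0,0],[0.7,0,0,0,0],[0.7,0,0,0,0],[0.7,0,0,0,0],[0.7,0,0,0,0],[0.7,0,0,0,0],[0.7,0,0,0,0],[0.7,0,0,0,0]],
  ],
)

```text
time_s: 27.42
tcp_pos: [0.517, 0.3157, 0.1259]
eef_rot: [180.0, -0.0, -64.8]
contact_force: [0.2, -1.0, -0.6]
gripper_width: 0.0475
gripper_force: 20.0
```

```bash
python3 - <<'E'
from plant import r
from h import *
s=r.get_state();i=r.camera_info("wrist");im=r.capture("wrist")[:,:,::-1].copy()
print(s["time_s"],s["tcp_pos"],s["eef_rot"],s["qd"],s["joints"])
cv2.imwrite("pics/w10.png",im)
rects(im,i,(5,60,110),(25,170,255),.046,True,(100,0,500,290),150)
from plan import plan
plan([(*(s["tcp_pos"]*1e3),s["eef_rot"][2]),(517,315,26,-64.9)])
E
```

```text
27.4167 [0.517  0.3157 0.1259] [179.9843  -0.0067 -64.7583] [-0.1431 -0.1959 -0.1465 -0.0418 -0.0005  0.1297] [ 49.8667  18.8003 -15.969   -0.0005 -55.2478 -24.6247]
px [476. 265.] c 410.8 274.3 size 38.7 14.9 ang -63.6
px [376. 205.] c 495.7 267.9 size 163.8 64.1 ang 31.1
[517.  315.   26.  -64.9] -> [0.001 0.001 0.2   0.002] len 100
```

Emit:
play_rows(
  rows=[
    [[0.7,0.001,0.001,0.03,0.002],[0.7,0.001,0.001,0.06,0.002],[0.7,0.001,0.001,0.09,0.002],[0.7,0.001,0.001,0.11,0.002],[0.7,0.001,0.001,0.13,0.002],[0.7,0.001,0.001,0.145,0.002],[0.7,0.001,0.001,0.155,0.002],[0.7,0.001,0.001,0.16,0.002]],
  ],
)

```text
time_s: 28.13
tcp_pos: [0.5168, 0.3145, 0.0454]
eef_rot: [180.0, -0.0, -65.0]
contact_force: [-0.3, 0.2, -1.0]
gripper_width: 0.0477
gripper_force: 20.0
```

Emit:
play_rows(
  rows=[
    [[0.7,0,0,0.008,0],[0.7,0,0,0.016,0],[0.7,0,0,0.024,0],[0.7,0,0,0.031,0],[0.7,0,0,0.036,0],[0.7,0,0,0.039,0],[0.7,0,0,0.04,0],[0.7,0,0,0.04,0]],
  ],
)

```text
time_s: 28.8
tcp_pos: [0.517, 0.3147, 0.028]
eef_rot: [-180.0, -0.0, -64.9]
contact_force: [-5.7, -1.1, 16.2]
gripper_width: 0.0477
gripper_force: 20.0
```

Emit:
play_rows(
  rows=[
    [[0.44,0,0,0,0],[0.42,0,0,0,0],[0.38,0,0,0,0],[0.34,0,0,0,0],[0.32,0,0,0,0],[0.32,0,0,0,0],[0.32,0,0,-0.02,0],[0.32,0,0,-0.06,0]],
  ],
)

```text
time_s: 29.47
tcp_pos: [0.5156, 0.3134, 0.0544]
eef_rot: [179.7, -0.1, -65.0]
contact_force: [0.9, -0.5, 0.5]
gripper_width: 0.0593
gripper_force: 0.0
```

```bash
python3 -c "
from plan import *
plan([(516.5,314.5,58,-64.9),(437,380,285,-65)])"
```

```text
[437. 380. 285. -65.] -> [-0.186  0.088 -0.454  0.001] len 249
```

Emit:
play_rows(
  rows=[
    [[0.32,0,0,-0.06,0],[0.32,0,0,-0.13,0],[0.32,-0.02,0.01,-0.2,0],[0.32,-0.06,0.03,-0.27,0],[0.32,-0.11,0.05,-0.34,0],[0.32,-0.16,0.075,-0.41,0],[0.32,-0.186,0.088,-0.454,0],[0.32,-0.186,0.088,-0.454,0]],
  ],
)

```text
time_s: 30.13
tcp_pos: [0.4376, 0.3835, 0.2908]
eef_rot: [-179.4, 0.3, -64.8]
contact_force: [0.5, -0.3, 1.0]
gripper_width: 0.0597
gripper_force: 0.0
```

Emit:
play_rows(
  rows=[
    [[0.32,0,0,0,0],[0.32,0,0,0,0],[0.32,0,0,0,0],[0.32,0,0,0,0],[0.4,0,0,0,0],[0.5,0,0,0,0],[0.58,0,0,0,0],[0.58,0,0,0,0]],
  ],
)

```text
time_s: 30.8
tcp_pos: [0.4379, 0.3801, 0.2828]
eef_rot: [180.0, -0.0, -65.0]
contact_force: [-0.4, 0.5, -0.9]
gripper_width: 0.0395
gripper_force: 0.0
```

```bash
python3 - <<'E'
from plant import r
from h import *
s=r.get_state();i=r.camera_info("wrist");im=r.capture("wrist")[:,:,::-1].copy()
print(s["time_s"],s["tcp_pos"],s["eef_rot"],s["qd"])
cv2.imwrite("pics/w11.png",im);cv2.imwrite("pics/s11.png",r.capture("side")[:,:,::-1])
rects(im,i,(5,60,110),(25,170,255),.046,True,(100,0,500,290),150)
t=np.array([471.2,300.2]);c,sn=np.cos(np.radians(25.1)),np.sin(np.radians(25.1))
E
```

```text
30.8 [0.4379 0.3801 0.2828] [179.9745  -0.0175 -64.9831] [ 0.1948 -0.1305  0.1079 -0.081   0.0259  0.0327]
px [461. 221.] c 286.0 324.7 size 78.9 8.6 ang -21.4
px [416. 166.] c 363.6 294.6 size 31.7 8.7 ang -21.0
px [299. 168.] c 474.8 353.6 size 89.1 46.6 ang 24.5
px [371. 150.] c 415.0 303.0 size 85.4 46.9 ang -63.4
px [443. 131.] c 354.0 245.1 size 81.0 8.0 ang -65.1
px [279. 103.] c 524.4 296.8 size 89.6 46.6 ang -65.4
px [349.  83.] c 467.1 245.9 size 88.0 46.9 ang 25.3
```

View pics/w11.png

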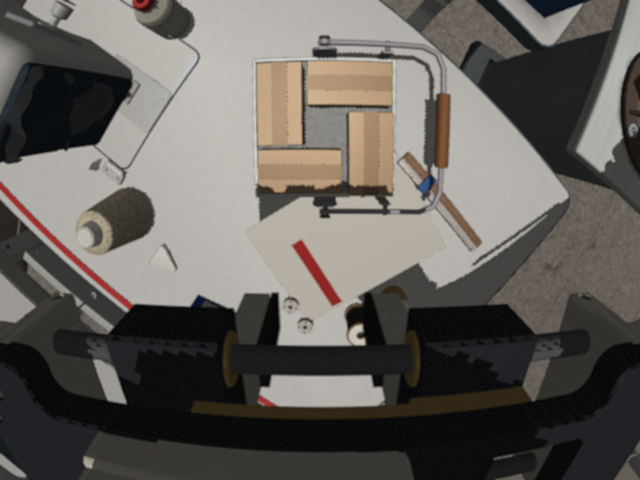

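The picture shows the full pinwheel: cartons at (279,103), (349,83), (371,150) and (299,168), all within 3 mm of their places, and the sleeve at (443,131). Now I grip the sleeve.

```bash
python3 -c "
from plan import *
plan([(437.9,380.1,282.8,-65),(356,247,110,-64.9),(356,247,36,-64.9)])"
```

```text
[356.  247.  110.  -64.9] -> [ 0.172  0.261  0.346 -0.001] len 233
[356.  247.   36.  -64.9] -> [ 0.    -0.     0.148 -0.   ] len 74
```

Emit:
play_rows(
  rows=[
    [[0.58,0.03,0.04,0.04,0],[0.58,0.06,0.09,0.09,0],[0.58,0.1,0.15,0.15,0],[0.58,0.14,0.21,0.21,0],[0.58,0.172,0.261,0.27,0],[0.58,0.172,0.261,0.32,0],[0.58,0.172,0.261,0.346,0],[0.58,0.172,0.261,0.346,0]],
  ],
)

```text
time_s: 31.57
tcp_pos: [0.3544, 0.2449, 0.1078]
eef_rot: [179.8, -0.1, -65.0]
contact_force: [-0.6, 0.2, -0.5]
gripper_width: 0.0373
gripper_force: 0.0
```

Emit:
play_rows(
  rows=[
    [[0.58,0,0,0.02,0],[0.58,0,0,0.05,0],[0.58,0,0,0.08,0],[0.58,0,0,0.11,0],[0.58,0,0,0.135,0],[0.58,0,0,0.148,0],[0.58,0,0,0.148,0],[0.58,0,0,0.148,0]],
  ],
)

```text
time_s: 32.23
tcp_pos: [0.3564, 0.2478, 0.0367]
eef_rot: [-180.0, -0.0, -64.9]
contact_force: [0.3, -0.2, 0.7]
gripper_width: 0.0371
gripper_force: 0.0
```

Emit:
play_rows(
  rows=[
    [[0.7,0,0,0,0],[0.8,0,0,0,0],[0.9,0,0,0,0],[0.9,0,0,0,0],[0.9,0,0,0,0],[0.9,0,0,0,0],[0.9,0,0,0,0],[0.9,0,0,0,0]],
  ],
  squeeze=6,
)

```text
time_s: 32.9
tcp_pos: [0.3564, 0.2479, 0.0365]
eef_rot: [-179.9, 0.0, -64.9]
contact_force: [1.6, 1.4, 4.3]
gripper_width: 0.0157
gripper_force: 6.0
```

Emit:
play_rows(
  rows=[
    [[0.9,0,-0.0005,-0.0164,0],[0.9,0,-0.002,-0.0326,0],[0.9,0,-0.005,-0.0488,0],[0.9,0,-0.0085,-0.0647,0],[0.9,0,-0.013,-0.0804,0],[0.9,0,-0.019,-0.0957,0],[0.9,0,-0.026,-0.1106,0],[0.9,0,-0.0335,-0.125,0]],
  ],
)

```text
time_s: 33.57
tcp_pos: [0.371, 0.2541, 0.0993]
eef_rot: [180.0, 0.0, -65.0]
contact_force: [0.7, 1.7, -2.5]
gripper_width: 0.0157
gripper_force: 6.0
```

Emit:
play_rows(
  rows=[
    [[0.9,0,-0.0085,-0.014,0],[0.9,0,-0.018,-0.027,0],[0.9,0,-0.0285,-0.04,0],[0.9,0,-0.0395,-0.052,0],[0.9,0,-0.0515,-0.063,0],[0.9,0,-0.0645,-0.073,0],[0.9,0,-0.0775,-0.083,0],[0.9,0,-0.0915,-0.0915,0]],
  ],
)

```text
time_s: 34.23
tcp_pos: [0.4131, 0.2736, 0.1449]
eef_rot: [180.0, -0.0, -65.0]
contact_force: [-0.5, -0.9, 1.1]
gripper_width: 0.0156
gripper_force: 6.0
```

Emit:
play_rows(
  rows=[
    [[0.9,0,-0.0144,-0.0077,0],[0.9,0,-0.0293,-0.0145,0],[0.9,0,-0.0446,-0.0202,0],[0.9,0,-0.0603,-0.025,0],[0.9,0,-0.0762,-0.0287,0],[0.9,0,-0.0924,-0.0314,0],[0.9,0,-0.1086,-0.033,0],[0.9,0,-0.125,-0.0335,0]],
  ],
)

```text
time_s: 34.9
tcp_pos: [0.47, 0.3005, 0.1611]
eef_rot: [-180.0, 0.0, -65.0]
contact_force: [0.8, -0.4, 1.6]
gripper_width: 0.0158
gripper_force: 6.0
```

Upright. I clamp firmly, then lift slowly by about 122 mm.

Emit:
play_rows(
  rows=[
    [[0.95,0,0,0,0],[0.95,0,0,0,0],[0.95,0,0,0,0],[0.95,0,0,0,0],[0.95,0,0,0,0],[0.95,0,0,-0.002,0],[0.95,0,0,-0.005,0],[0.95,0,0,-0.01,0]],
  ],
  squeeze=45,
)

```text
time_s: 35.57
tcp_pos: [0.468, 0.2993, 0.1648]
eef_rot: [179.8, -0.0, -65.0]
contact_force: [-0.1, -0.5, -7.8]
gripper_width: 0.015
gripper_force: 45.0
```

Emit:
play_rows(
  rows=[
    [[0.95,0,0,-0.006,0],[0.95,0,0,-0.014,0],[0.95,0,0,-0.024,0],[0.95,0,0,-0.036,0],[0.95,0,0,-0.048,0],[0.95,0,0,-0.06,0],[0.95,0,0,-0.072,0],[0.95,0,0,-0.084,0]],
  ],
)

```text
time_s: 36.23
tcp_pos: [0.4692, 0.3001, 0.2089]
eef_rot: [-180.0, 0.0, -65.0]
contact_force: [0.2, -0.3, -7.0]
gripper_width: 0.0148
gripper_force: 45.0
```

Emit:
play_rows(
  rows=[
    [[0.95,0,0,-0.012,0],[0.95,0,0,-0.024,0],[0.95,0,0,-0.036,0],[0.95,0,0,-0.048,0],[0.95,0,0,-0.06,0],[0.95,0,0,-0.072,0],[0.95,0,0,-0.084,0],[0.95,0,0,-0.095,0]],
  ],
)

```text
time_s: 36.9
tcp_pos: [0.4692, 0.3001, 0.2562]
eef_rot: [-180.0, 0.0, -65.0]
contact_force: [0.2, 0.8, -6.9]
gripper_width: 0.0147
gripper_force: 45.0
```

Emit:
play_rows(
  rows=[
    [[0.95,0,0,-0.011,0],[0.95,0,0,-0.022,0],[0.95,0,0,-0.032,0],[0.95,0,0,-0.041,0],[0.95,0,0,-0.049,0],[0.95,0,0,-0.055,0],[0.95,0,0,-0.059,0],[0.95,0,0,-0.06,0]],
  ],
)

```text
time_s: 37.57
tcp_pos: [0.4692, 0.3001, 0.2859]
eef_rot: [-180.0, 0.0, -65.0]
contact_force: [-0.3, 0.0, -7.4]
gripper_width: 0.0147
gripper_force: 45.0
```

Emit:
play_rows(
  rows=[
    [[0.95,0,0,0,0],[0.95,0,0,0,0],[0.95,0,0,0,0],[0.95,0,0,0,0],[0.95,0,0,0,0],[0.95,0,0,0,0],[0.95,0,0,0,0],[0.95,0,0,0,0]],
  ],
)

```text
time_s: 38.23
tcp_pos: [0.4691, 0.3001, 0.2856]
eef_rot: [-180.0, 0.0, -65.0]
contact_force: [-0.1, -0.6, -6.5]
gripper_width: 0.0149
gripper_force: 45.0
```

```bash
python3 - <<'E'
from plant import r
from h import *
s=r.get_state();print({k:s[k] for k in("time_s","tcp_pos","eef_rot","contact_force","moment","gripper_force","gripper_width","qd")})
si=r.camera_info("side");ci=r.camera_info("scene")
im=r.capture("side")[:,:,::-1].copy();cv2.imwrite("pics/s12.png",im);cv2.imwrite("pics/sc12.png",r.capture("scene")[:,:,::-1])
# predicted carton-top height after lift
z=s["tcp_pos"][2]+.019-.179+.046;print("top z",z)
print(proj(si,[[.471,.3,z],[.471,.3,z-.046]]))
m=proj(si,[[.471,.3,z]])[0].astype(int)
rects(im,si,(8,80,80),(22,200,255),z,False,(m[0]-60,m[1]-45,m[0]+60,m[1]+45),25,1)
E
```

```text
{'time_s': 38.2333, 'tcp_pos': array([0.4691, 0.3001, 0.2856]), 'eef_rot': array([-179.9994,    0.0012,  -64.96  ]), 'contact_force': array([-0.1003, -0.5621, -6.4503]), 'moment': array([0.1027, 0.0043, 0.001 ]), 'gripper_force': 44.99434053897858, 'gripper_width': 0.014925329712234332, 'qd': array([ 0.0993,  0.0027,  0.0201,  0.0089, -0.0143,  0.0458])}
top z 0.17155740943386638
[[295.7742 180.1049]
 [295.8324 193.1241]]
px [238. 203.] c 280.3 200.3 size 57.5 17.4 ang 82.4
px [321. 186.] c 538.5 248.9 size 99.3 36.7 ang 76.7
px [290. 185.] c 468.6 276.6 size 180.5 168.4 ang 31.1
```

```bash
python3 - <<'E'
from plant import r
from h import *
s=r.get_state();i=r.camera_info("wrist");im=r.capture("wrist")[:,:,::-1].copy();cv2.imwrite("pics/w12.png",im)
z=s["tcp_pos"][2]+.019-.179+.046
hsv=cv2.cvtColor(im,cv2.COLOR_BGR2HSV)
rects(im,i,(5,50,40),(25,220,255),z,True,(60,0,580,300),300)
# tray expected carton_right corners
c,sn=np.cos(np.radians(25.1)),np.sin(np.radians(25.1));t=np.array([470,300])
W=lambda x,y:np.r_[(t+[c*x-sn*y,sn*x+c*y])/1e3,z]
print(proj(i,[W(-72,-72),W(18,-72),W(18,-24),W(-72,-24),W(72,-72),W(24,-72)],True).round())
E
```

```text
px [108. 288.] c 628.9 424.1 size 42.3 21.8 ang 24.2
px [444. 276.] c 362.6 285.1 size 60.0 6.8 ang -20.9
px [278. 237.] c 497.2 300.5 size 123.2 89.1 ang -64.4
px [377. 216.] c 435.5 271.8 size 128.2 67.0 ang -60.5
px [305. 176.] c 500.3 260.0 size 47.8 11.2 ang -65.3
[[416. 147.]
 [294. 145.]
 [295. 210.]
 [413. 210.]
 [221. 148.]
 [285. 146.]]
```

```bash
python3 - <<'E'
from h import *
im=cv2.imread("pics/w12.png");m=cv2.inRange(cv2.cvtColor(im,cv2.COLOR_BGR2HSV),(5,50,25),(25,220,255))
for u in range(215,425,15):
    v=np.flatnonzero(m[100:260,u])+100;print(u,v[0] if len(v) else None,v[-1] if len(v) else None,len(v),end=" | ")
for v in(160,175,190): u=np.flatnonzero(m[v,180:460])+180;print("\nrow",v,u[0],u[-1],len(u))
E
```

```text
215 None None 0 | 230 148 223 76 | 245 147 259 113 | 260 146 259 114 | 275 146 259 114 | 290 145 259 115 | 305 144 259 85 | 320 245 259 15 | 335 145 259 85 | 350 145 209 65 | 365 145 259 115 | 380 145 259 115 | 395 145 259 115 | 410 146 259 110 | 
row 160 227 416 169

row 175 227 416 169

row 190 228 415 166
```

```bash
python3 -c "
from plant import r
print(r.close_job())"
```

```text
the job is handed in; nothing more can be done
None
```

The job is handed in: both loose cartons are laid in the front and rear places, and the tray hangs level and still from the upright bail about 12 cm above the table, with the gripper still holding it. I first drew the tray about 6 cm forward by its folded bail, because the sewing machine head blocked the gripper over the rear place.

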